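# Make up two boxes of chocolates

## Task

Make up the two gift boxes from the stock on the grey mat. The brown cardboard box gets the gold truffle upright on the round pad in its middle, with the dark bar and the ivory bar either side of it, in either order, each lying flat and straight on an oblong pad; the blue box gets the milk chocolate bar flat and straight on its oblong pad and the red truffle upright on its round pad. Centre each piece on its pad and let go of it, leave the green truffle where it is, and do not disturb the palette knife or the phone.

Things in the scene. Friction and masses are not known exactly. Their poses are not given: they have to be found in the camera images.
- dark_bar: Very dark brown, nearly black chocolate bar, flat, 32 (its x) x 80 (its y, the long way) x 18 mm high, about 60 g, scored into 2 x 4 segments on top. Starts lying on the grey stock mat, whose top is 3 mm above the counter. Origin: centre of its underside; z up. The two ends are alike.
- ivory_bar: Ivory (white, creamy yellow) chocolate bar, flat, 32 (its x) x 80 (its y, the long way) x 18 mm high, about 60 g, scored into 2 x 4 segments on top. Starts lying on the grey stock mat, whose top is 3 mm above the counter. Origin: centre of its underside; z up. The two ends are alike.
- milk_bar: Milk (mid-brown) chocolate bar, flat, 32 (its x) x 80 (its y, the long way) x 18 mm high, about 60 g, scored into 2 x 4 segments on top. Starts lying on the grey stock mat, whose top is 3 mm above the counter. Origin: centre of its underside; z up. The two ends are alike.
- gold_truffle: Large truffle in gold foil: upright drum 34 mm in diameter with straight sides up to 19 mm, domed crown, 30 mm high in all, about 30 g. Starts upright on the grey stock mat (top 3 mm above the counter). Origin: centre of its flat underside; z up.
- red_truffle: Large truffle in red foil: upright drum 34 mm in diameter with straight sides up to 19 mm, domed crown, 30 mm high in all, about 30 g. Starts upright on the grey stock mat (top 3 mm above the counter). Origin: centre of its flat underside; z up.
- green_truffle: Large truffle in green foil: upright drum 34 mm in diameter with straight sides up to 19 mm, domed crown, 30 mm high in all, about 30 g. Starts upright on the grey stock mat (top 3 mm above the counter). Origin: centre of its flat underside; z up. A spare: it stays in the stock.
- kraft_box: Open gift box of brown cardboard, outside 206 (its x) x 120 (its y) mm. Walls 4 mm thick, 25 mm high; floor 4 mm thick; fixed to the counter. Origin: centre of its underside, z up. White paper pads (flat markings) on the floor: a round one (46 mm) at the centre and two oblong (44 along x, 92 along y) centred at x = +58 and -58 mm, y = 0. Bars lie with their long way along the box's y.
- blue_box: Open gift box of blue card, outside 150 (its x) x 120 (its y) mm. Walls 4 mm thick, 25 mm high; floor 4 mm thick; fixed to the counter. Origin: centre of its underside, z up. White paper pads (flat markings) on the floor: one oblong (44 along x, 92 along y) centred at x = -30 mm and one round (46 mm) at x = +30 mm, both at y = 0. The bar lies with its long way along the box's y.
- palette_knife: Loose palette knife lying along its y beyond the mat: orange handle 105 x 20 x 14 mm towards -y, thin steel blade 115 x 22 x 2 mm towards +y. Origin: on the counter where handle and blade meet. Not to be disturbed.
- phone: Loose phone lying face up beyond the mat, 70 (x) x 142 (y) x 8 mm, white with a black screen. Origin: centre of its underside. Not to be disturbed.
Things that resemble listed ones, but are neither listed nor needed, are in the scene too. Of the things that look like the dark_bar, the middle-sized one is meant. Of the things that look like the milk_bar, the largest one is meant.

How it is judged:
By the outcome, as a careful person would: the job done as asked, in the order asked, and still so for the second after the job is handed in, with the robot touching nothing.
It also fails if it takes over 112 s, if anything falls off the work surface, if the arm or the gripper's body presses on something with over 40 N, if the wrist force passes 120 N, or if a joint passes its speed limit or range.

## Robot

A 6-joint arm with a two-finger parallel gripper is mounted at the origin on the work surface. World frame = base frame: x ahead of the robot, y to its left, z up, the work surface at z = 0. Lengths are in m, angles in rad, forces in N, time in s.
With the tool pointing down it reaches from about 0.35 to 0.925 m from the base axis. Payload 6.4 kg.
Tool frame: the origin (TCP) lies at the very end of the fingers, on their centre line; the grasp point (between the pads) lies 19 mm behind it; z points along the fingers, y is the line along which they close (so a half turn about z gives the same grasp; the last joint's range is limited). The gripper opens to 94 mm and grips with 3 to 60 N. Pads are 16 mm wide; open, the fingers measure 119 mm over their backs; the gripper's body (75 mm by 177 mm) begins 78 mm behind the grasp point.
Start: joints at [-1.353, 0.245, 1.558, -0, 1.339, -0.174], TCP at [0.248, -0.601, 0.205] pointing down, gripper open.
Joint ranges: [-3.13, 3.13], [-1.02, 2.26], [0.13, 2.54], [-0.95, 4.09], [0.21, 2.88], [-2.74, 2.74]. Speed limits (rad/s): [2.57, 2.57, 3.14, 3.14, 3.14, 3.14].

## Interface

Orientations are given as a unit quaternion [x, y, z, w].
In Python, from workcell import bot gives the robot as it stands. The module is installed in compiled form; this text tells all that it offers.
- The arm moves only by the tool carry_out, never from a script. Its argument "targets" is a list that holds one entry, the list of rows, each a list of 6 numbers: the shift along the tool's x, y, z in cm, then the turn, a rotation vector about the tool's x, y, z in degrees. A call has 1 to 8 rows; each row shifts and turns the commanded pose from where the row before left it, along the tool's axes as they then stand; what a row does not reach is not made up. A row lasts 1/8 s, in which the tool goes at most 62.5 mm and 10.7 degrees, less where a joint would pass 70% of its speed; a pose out of reach is approached as far as the arm can. A call is refused whole if a number of a shift passes 6.25 or a number of a turn 10.7, either way. A call with a gripper value outside its range is refused whole. "claw" is the opening, from -1 (shut) to 1 (fully open), set as the call begins (left out, the last holds). The fingers move at their own pace and stop on an object; "grip_force" is the grip in N (left out, the last holds). Time passes only in rows, so rows that do not move let the fingers close. It gives the time, the measured TCP pose, the force, the opening and the grip force at its end, in the units of the state.
- bot.get_obs(): the state, without advancing time (a new reading comes with each control period).
- bot.snapshot(name): name is "scene" or "top" or "wrist"; returns the picture (420x560x3 uint8, red, green, blue); there is no depth.
- bot.calibration(name): a dict with "K" (3x3 intrinsics, pixels), "D" ([k1, k2, p1, p2, k3] as OpenCV has them; the pictures are not rectified), "R" (3x3) and "t" (3): a world point X has camera coordinates R X + t. Camera axes: x right, y down, z forward; pixel columns grow to the right and rows downward; lengths in m; the calibration is good to about 2 mm. A picture is of the moment at which its call begins: read the wrist's pose just before it. calibration takes no time and is no camera call; for the wrist camera it gives the pose at the moment of the call.
- bot.finish_job(): hands the job in; it is judged then, once.
The state is a dict: "time_s": time; "joint_pos": joint angles; "qvel": joint speeds; "joint_efforts": joint torques, N m; "tool_pos": TCP position; "orientation": TCP orientation; "contact_force": force on the tool from outside, world axes, zero at the start; "torque": the same for the moment, N m; "grip_width": finger opening in m; "finger_force": force on a finger pad.
Only numpy, scipy, OpenCV 4.12 (cv2) and the standard library are available. Lean on these libraries where they do the work, as an engineer would, in place of code of your own. Each camera call takes 0.05 s, during which the arm holds its last target. There are 200 camera calls.

## Working session

There is one attempt and no reset: what is moved stays moved. The work goes in short steps, Python scripts to look and compute and a tool call to move; the robot and the scene stay as the last step left them, time stands still between calls to the robot, and variables do not carry over. Pictures are saved under pics/ and viewed, at most 14 in all, crops included, and the job is handed in when it is done.

Besides the shell and the picture viewer there is one more tool, called after "Emit:" by a JSON object that holds its "fn" and its "kwargs". carry_out: Moves the arm, as the interface text tells. Its arguments: {"type":"object","properties":{"targets":{"type":"array"},"claw":{"type":"number"},"grip_force":{"type":"number"}},"required":["targets"]}

```bash
mkdir -p pics; cat > look.py <<'E'
import sys,cv2
from workcell import bot
for n in sys.argv[2:]:
    cv2.imwrite(f'pics/{n}_{sys.argv[1]}.png',cv2.cvtColor(bot.snapshot(n),cv2.COLOR_RGB2BGR))
E
python3 look.py a top scene; python3 - <<'E'
from workcell import bot
print(bot.get_obs())
for n in ('top','scene','wrist'): print(n,bot.calibration(n))
E
```

```text
{'time_s': 0.1, 'joint_pos': array([-1.35308863e+00,  2.45743167e-01,  1.55887565e+00, -1.80116948e-05,
        1.33865459e+00, -1.74106075e-01]), 'qvel': array([ 0.00024419, -0.00081427, -0.003245  , -0.00106942, -0.00072925,
        0.00111535]), 'joint_efforts': array([-1.79740568e-04, -4.16913128e+01, -3.15527523e+01,  6.85664546e-02,
        3.09707480e-02, -6.90666161e-05]), 'tool_pos': array([ 0.24809452, -0.60022218,  0.20446506]), 'orientation': array([ 9.80870791e-01,  1.94658124e-01, -2.70799056e-05, -8.39986720e-04]), 'contact_force': array([-0.11273896, -0.32597531,  0.1650163 ]), 'torque': array([-0.02251139, -0.02110663,  0.04172107]), 'finger_force': 0.0, 'grip_width': 0.09447517206926644}
top {'K': array([[419.91410713,   0.        , 281.83354487],
       [  0.        , 419.91410713, 205.0688474 ],
       [  0.        ,   0.        ,   1.        ]]), 'D': array([-0.11317294,  0.        ,  0.        ,  0.        ,  0.        ]), 'R': array([[ 0.0169589 , -0.99981937, -0.0085804 ],
       [-0.99677632, -0.01623299, -0.07857136],
       [ 0.07841789,  0.00988523, -0.996
[... 257 characters left out ...]
       , 0.        , 0.        , 0.        ]), 'R': array([[ 0.74138054,  0.67099376, -0.01105771],
       [ 0.56833863, -0.63654846, -0.52134178],
       [-0.35685585,  0.38022813, -0.85327632]]), 't': array([-0.41505622, -0.30120688,  1.29681156])}
wrist {'K': array([[296.00680546,   0.        , 281.50123447],
       [  0.        , 296.00680546, 201.77575182],
       [  0.        ,   0.        ,   1.        ]]), 'D': array([-0.04443329,  0.        ,  0.        ,  0.        ,  0.        ]), 'R': array([[ 0.38240956, -0.92398943, -0.00254401],
       [-0.89774587, -0.37219695,  0.23563059],
       [-0.21866705, -0.08782352, -0.97183937]]), 't': array([-0.64882389, -0.02452765,  0.39148774])}
```

View pics/top_a.png

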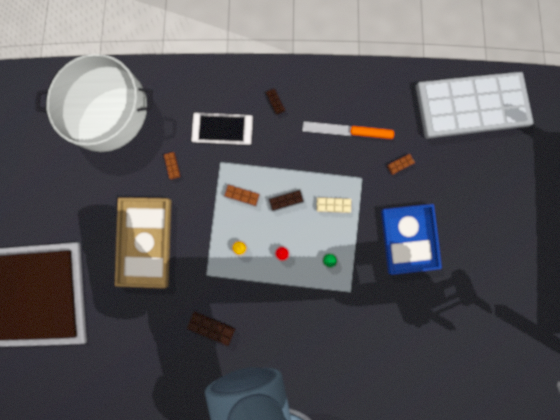

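View pics/scene_a.png

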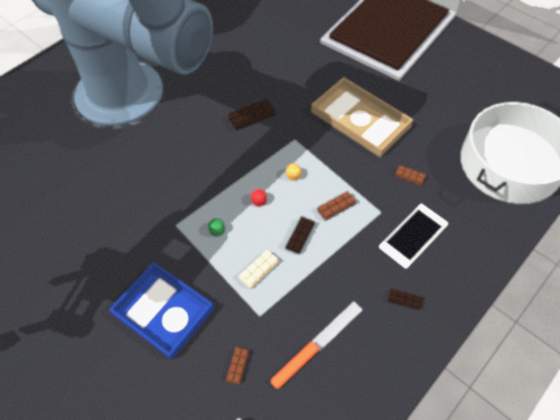

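The top picture shows milk bar (242,195), dark bar (286,200), ivory (334,205), gold (239,247), red (282,253), green (330,260), kraft box (144,242) and blue box (411,239). The wanted dark and milk bars are the ones on the mat; the decoys lie off it.

```bash
python3 - <<'E'
import cv2
a=cv2.imread('pics/top_a.png');b=cv2.imread('pics/scene_a.png')
def crop(im,x0,y0,w,h,s,n):
    c=cv2.resize(im[y0:y0+h,x0:x0+w],None,fx=s,fy=s,interpolation=cv2.INTER_CUBIC)
    for i in range(0,w,20): cv2.putText(c,str(x0+i),(i*s,8),0,.3,(0,255,255),1);cv2.line(c,(i*s,10),(i*s,14),(0,255,255),1)
    for i in range(0,h,20): cv2.putText(c,str(y0+i),(0,i*s+4),0,.3,(0,255,255),1)
    cv2.imwrite(n,c)
crop(a,205,160,160,120,5,'pics/tc1.png')
crop(b,180,140,200,150,4,'pics/sc1.png')
c=[a[190:300,105:185],a[190:300,375:455]]
s=5
import numpy as np
cv2.imwrite('pics/tc2.png',cv2.resize(np.hstack(c),None,fx=s,fy=s,interpolation=cv2.INTER_CUBIC))
E
```

```text
(no output)
```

View pics/tc1.png

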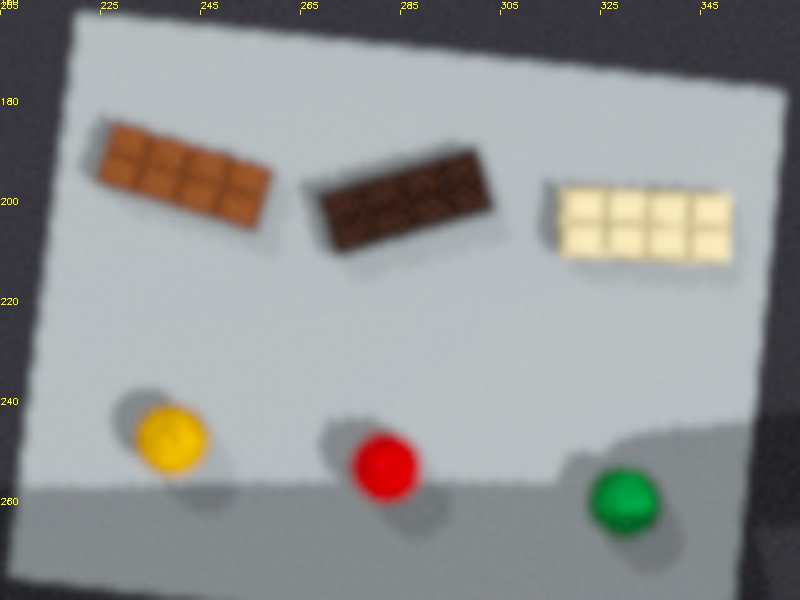

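View pics/sc1.png

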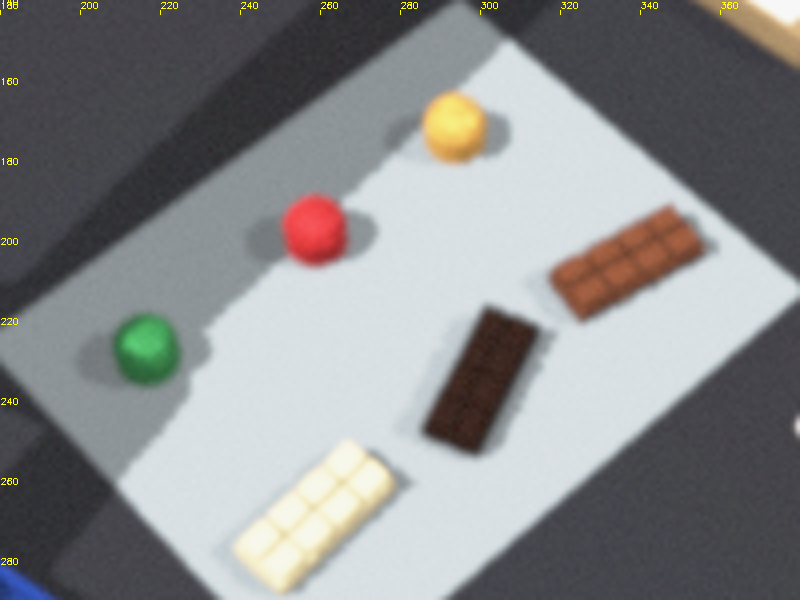

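View pics/tc2.png

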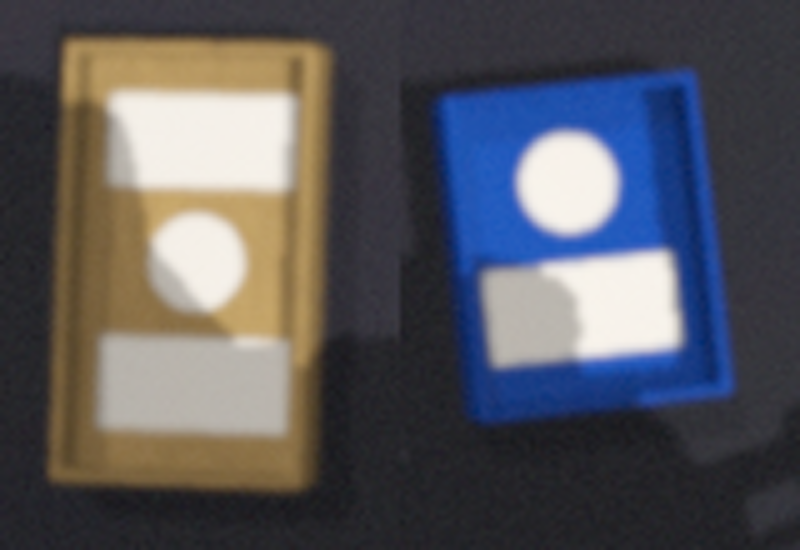

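The enlarged crops give bar-top corners, truffle outlines and pad corners; now turning these into positions, with heights triangulated between top and scene.

```bash
cat > geo.py <<'E'
import numpy as np,cv2
def ray(p,c):
    u=cv2.undistortPoints(np.array(p,float).reshape(-1,1,2),c['K'],np.array(c['D'])).reshape(-1,2)
    d=np.c_[u,np.ones(len(u))]@c['R']; return -c['R'].T@c['t'],d
def plane(p,c,z):
    o,d=ray(p,c); return o+d*((z-o[2])/d[:,2])[:,None]
def tri(ps,cs):
    A=0;b=0;R=[ray(p,c) for p,c in zip(ps,cs)]
    for o,d in R:
        d=d[0]/np.linalg.norm(d[0]);M=np.eye(3)-np.outer(d,d);A=A+M;b=b+M@o
    x=np.linalg.solve(A,b)
    gap=[np.linalg.norm(np.cross(x-o,d[0]/np.linalg.norm(d[0]))) for o,d in R]
    return x,max(gap)
def box(w):  # corner list -> centre, long-axis angle deg, sizes
    w=np.array(w); (c,s,a)=cv2.minAreaRect((w[:,:2]*1000).astype(np.float32))
    if s[0]<s[1]: a+=90;s=s[::-1]
    return np.round(c,1),round((a+90)%180-90,1),np.round(s,1)
E
cat > m.py <<'E'
from geo import *
from workcell import bot
T=bot.calibration('top');S=bot.calibration('scene')
u=lambda pts,x0,y0,s:[((a+.5)/s-.5+x0,(b+.5)/s-.5+y0) for a,b in pts]
t1=lambda p:u(p,205,160,5); s1=lambda p:u(p,180,140,4)
for n,p in dict(milk=[(110,122),(272,172),(255,230),(97,180)],dark=[(322,197),(475,148),(493,208),(340,254)],ivory=[(558,186),(732,192),(732,264),(560,256)]).items(): print(n,*box(plane(t1(p),T,.021)))
for n,p in dict(gold=(172,440),red=(387,468),green=(625,501)).items(): print(n,plane(t1([p]),T,.022).round(4))
k=lambda p:u(p,105,190,5); b=lambda p:u(p,295,190,5)
for n,p in dict(k1=k([(108,90),(297,95),(293,191),(106,187)]),k2=k([(100,333),(291,340),(287,437),(98,430)]),b1=b([(478,267),(677,250),(684,350),(490,368)])).items(): print(n,*box(plane(p,T,.004)))
print('kround',plane(k([(197,262)]),T,.004),'bround',plane(b([(568,182)]),T,.004))
for n,p,q in [('ivory',t1([(646,225)]),s1([(312,507)])),('milk',t1([(185,176)]),s1([(622,257)])),('dark',t1([(407,202)]),s1([(484,375)])),('gold',t1([(172,440)]),s1([(455,128)])),('red',t1([(387,468)]),s1([(316,230)])),('kround',k([(197,262)]),[(361,118.5)]),('bround',b([(568,182)]),[(175,320)])]:
    x,g=tri([p,q],[T,S]); print(n,x.round(4),round(g,4))
E
python3 m.py
```

```text
milk [614.1  97.9] 73.7 [80.3 28.2]
dark [603.6  -7.6] -71.4 [74.9 29.3]
ivory [ 594.6 -118. ] 89.0 [82.  33.6]
gold [[0.4913 0.0996 0.022 ]]
red [[0.4803 0.     0.022 ]]
green [[ 0.4669 -0.1098  0.022 ]]
k1 [557.1 330.7] 89.7 [93.4 46.7]
k2 [440.6 329.9] 89.5 [93.7 46.2]
b1 [ 487.9 -305.4] -84.6 [96.6 47.8]
kround [[0.49916047 0.32986947 0.004     ]] bround [[ 0.54795142 -0.29834413  0.004     ]]
ivory [ 0.594  -0.1197  0.018 ] 0.0012
milk [0.6138 0.0963 0.0145] 0.0013
dark [ 0.6048 -0.0067  0.0126] 0.0006
gold [0.4908 0.1002 0.0135] 0.0004
red [4.80e-01 1.00e-04 1.38e-02] 0.0
kround [ 0.4994  0.3323 -0.002 ] 0.0005
bround [ 0.5477 -0.2999  0.    ] 0.0005
```

```bash
cat > go.py <<'E'
# python3 go.py x y z yaw(deg, of tool y) [n] : prints rows (tool axes, cm & deg)
import sys,numpy as np
from scipy.spatial.transform import Rotation as Ro
from workcell import bot
def rows(p0,R0,p,yaw,n=None):
    y=np.array([np.cos(yaw),np.sin(yaw),0]);z=np.array([0,0,-1.])
    best=None
    for s in (1,-1):
        R=Ro.from_matrix(np.c_[np.cross(s*y,z),s*y,z]); v=(R0.inv()*R).as_rotvec()
        if best is None or np.linalg.norm(v)<np.linalg.norm(best): best=v
    d=p-p0; n=n or int(max(np.ceil(np.linalg.norm(d)/.06),np.ceil(np.degrees(np.linalg.norm(best))/10.5),1))
    out=[];Rc=R0
    for i in range(n):
        r=np.round(np.r_[Rc.inv().apply(d/n)*100,np.degrees(best/n)],2)+0.; out.append(r.tolist()); Rc=Rc*Ro.from_rotvec(best/n)
    return out,p,Rc
o=bot.get_obs(); p,R=o['tool_pos'],Ro.from_quat(o['orientation'])
print('at',p.round(4),'yaw',np.degrees(np.arctan2(*R.as_matrix()[[1,0],1])).round(1))
for a in sys.argv[1:]:
    v=list(map(float,a.split(',')))
    out,p,R=rows(p,R,np.array(v[:3]),np.radians(v[3]),int(v[4]) if len(v)>4 else None); print(len(out),out)
E
python3 go.py 0.47,-0.28,0.16,-85 .53,0,.16,-85 .47,.27,.16,-85
```

```text
at [ 0.2481 -0.6002  0.2045] yaw -67.6
7 [[4.68, -3.02, 0.64, -0.01, 0.0, 2.49], [4.54, -3.22, 0.64, -0.01, 0.0, 2.49], [4.4, -3.41, 0.64, -0.01, 0.0, 2.49], [4.24, -3.6, 0.64, -0.01, 0.0, 2.49], [4.08, -3.78, 0.64, -0.01, 0.0, 2.49], [3.92, -3.96, 0.64, -0.01, 0.0, 2.49], [3.74, -4.12, 0.64, -0.01, 0.0, 2.49]]
5 [[1.68, -5.47, 0.0, 0.0, 0.0, 0.0], [1.68, -5.47, 0.0, 0.0, 0.0, 0.0], [1.68, -5.47, 0.0, 0.0, 0.0, 0.0], [1.68, -5.47, 0.0, 0.0, 0.0, 0.0], [1.68, -5.47, 0.0, 0.0, 0.0, 0.0]]
5 [[-0.72, -5.48, 0.0, 0.0, 0.0, 0.0], [-0.72, -5.48, 0.0, 0.0, 0.0, 0.0], [-0.72, -5.48, 0.0, 0.0, 0.0, 0.0], [-0.72, -5.48, 0.0, 0.0, 0.0, 0.0], [-0.72, -5.48, 0.0, 0.0, 0.0, 0.0]]
```

Emit:
{"fn": "carry_out", "kwargs": {"targets": [[[4.7,-3.0,0.65,0,0,2.5],[4.5,-3.2,0.65,0,0,2.5],[4.4,-3.4,0.65,0,0,2.5],[4.25,-3.6,0.65,0,0,2.5],[4.1,-3.8,0.65,0,0,2.5],[3.9,-4.0,0.65,0,0,2.5],[3.75,-4.1,0.65,0,0,2.5],[0,0,0,0,0,0]]], "claw": 1}}

```text
time_s: 1.1
tool_pos: [0.4712, -0.2774, 0.1589]
orientation: [0.999, 0.046, -0.001, -0.001]
contact_force: [-0.4, 0.3, 0.2]
grip_width: 0.0938
finger_force: 0.0
```

```bash
cat > wl.py <<'E'
import sys,cv2,pickle
from workcell import bot
c=bot.calibration('wrist'); im=bot.snapshot('wrist')
pickle.dump(c,open(f'pics/w_{sys.argv[1]}.pkl','wb')); cv2.imwrite(f'pics/w_{sys.argv[1]}.png',cv2.cvtColor(im,cv2.COLOR_RGB2BGR))
E
python3 wl.py blue; python3 go.py .52,0,.16,-85
```

```text
at [ 0.4706 -0.2793  0.1593] yaw -84.9
5 [[1.49, -5.47, -0.01, -0.01, 0.01, 0.03], [1.48, -5.47, -0.01, -0.01, 0.01, 0.03], [1.48, -5.48, -0.01, -0.01, 0.01, 0.03], [1.48, -5.48, -0.01, -0.01, 0.01, 0.03], [1.47, -5.48, -0.01, -0.01, 0.01, 0.03]]
```

Emit:
{"fn": "carry_out", "kwargs": {"targets": [[[1.5,-5.5,0,0,0,0],[1.5,-5.5,0,0,0,0],[1.5,-5.5,0,0,0,0],[1.5,-5.5,0,0,0,0],[1.4,-5.5,0,0,0,0],[0,0,0,0,0,0],[0,0,0,0,0,0]]]}}

```text
time_s: 2.02
tool_pos: [0.5204, -0.0016, 0.16]
orientation: [0.999, 0.043, -0.0, 0.0]
contact_force: [-0.6, -0.2, 0.2]
grip_width: 0.0938
finger_force: 0.0
```

```bash
python3 wl.py mat; python3 go.py .47,.28,.16,-85
```

```text
at [ 0.5204 -0.002   0.16  ] yaw -85.2
5 [[-0.53, -5.7, 0.0, 0.0, 0.0, -0.03], [-0.53, -5.7, 0.0, 0.0, 0.0, -0.03], [-0.52, -5.7, 0.0, 0.0, 0.0, -0.03], [-0.52, -5.71, 0.0, 0.0, 0.0, -0.03], [-0.52, -5.71, 0.0, 0.0, 0.0, -0.03]]
```

View pics/w_mat.png

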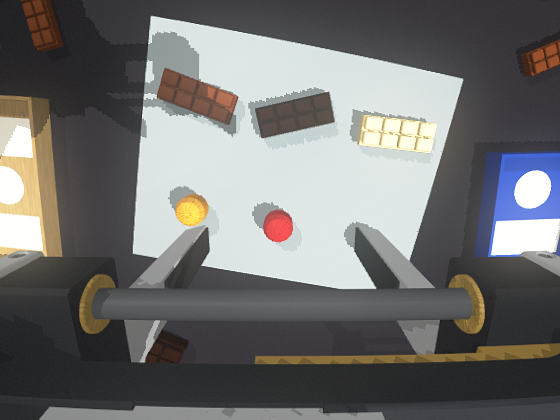

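The wrist picture shows milk (197,96), dark (295,114), ivory (397,133), gold (191,210), red (278,226), sharply. On to the kraft box.

Emit:
{"fn": "carry_out", "kwargs": {"targets": [[[-0.5,-5.7,0,0,0,0],[-0.5,-5.7,0,0,0,0],[-0.5,-5.7,0,0,0,0],[-0.5,-5.7,0,0,0,0],[-0.5,-5.7,0,0,0,0],[0,0,0,0,0,0],[0,0,0,0,0,0]]]}}

```text
time_s: 2.95
tool_pos: [0.4716, 0.28, 0.1598]
orientation: [0.999, 0.042, -0.0, 0.0]
contact_force: [-0.9, -0.7, -0.8]
grip_width: 0.094
finger_force: 0.0
```

```bash
python3 wl.py kraft; python3 - <<'E'
import cv2,numpy as np
m,k,b=[cv2.imread(f'pics/w_{n}.png') for n in('mat','kraft','blue')]
cv2.imwrite('pics/c_mat.png',cv2.resize(m[60:250,150:450],None,fx=2.66,fy=2.66,interpolation=cv2.INTER_CUBIC))
cv2.imwrite('pics/c_kb.png',np.vstack([cv2.resize(k[0:290,100:500],(800,580))[:, :400*2]]))
cv2.imwrite('pics/c_b.png',cv2.resize(b[0:290,100:500],(800,580)))
E
```

```text
(no output)
```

View pics/c_mat.png

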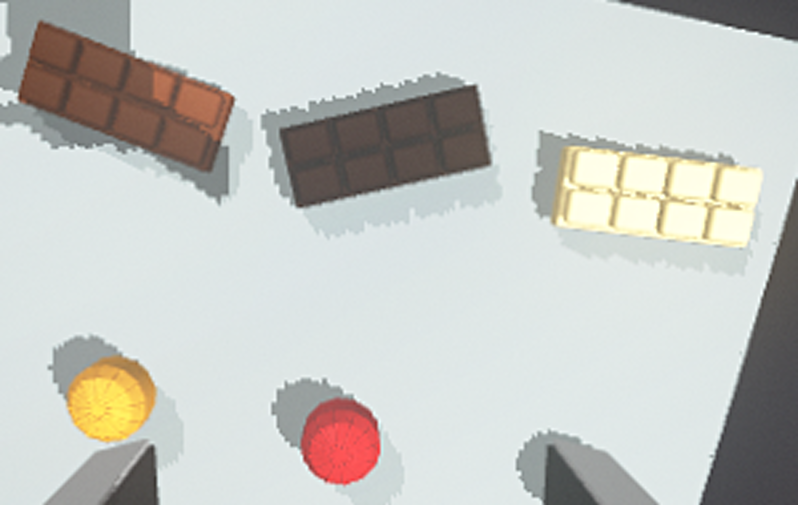

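View pics/c_kb.png

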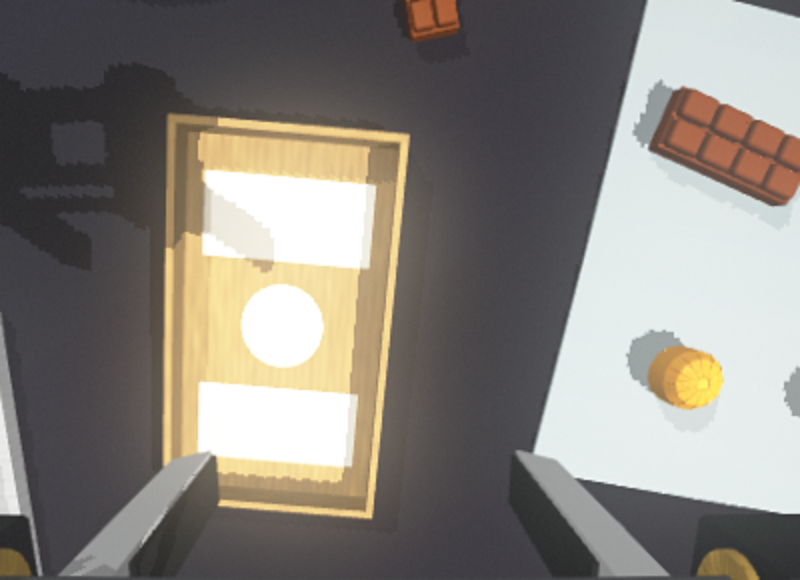

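View pics/c_b.png

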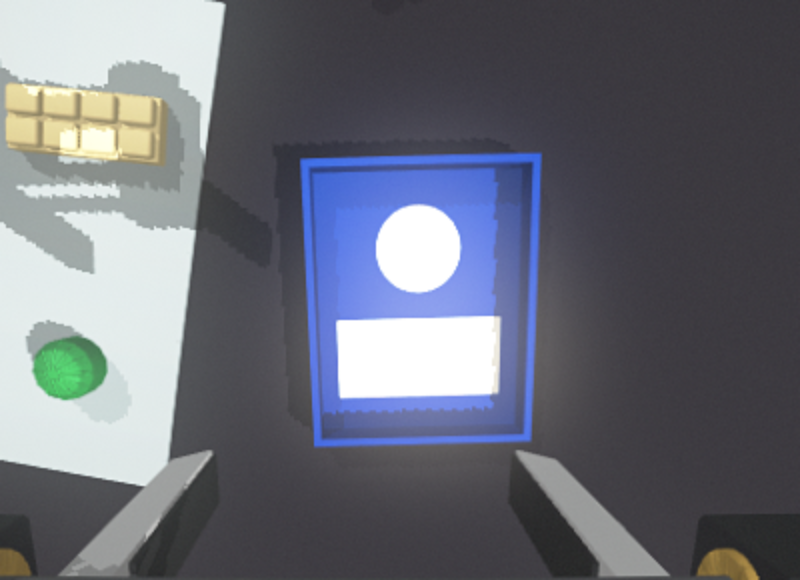

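```bash
cat > m2.py <<'E'
from geo import *
import pickle
from workcell import bot
T=bot.calibration('top')
M,K,B=[pickle.load(open(f'pics/w_{n}.pkl','rb')) for n in('mat','kraft','blue')]
u=lambda pts,x0,y0,s:[((a+.5)/s-.5+x0,(b+.5)/s-.5+y0) for a,b in pts]
m=lambda *p:u(p,150,60,2.66); k=lambda *p:u(p,100,0,2); t1=lambda *p:u(p,205,160,5)
for n,p in dict(ivory=(662,197),dark=(386,146),milk=(122,95)).items(): print(n,plane(m(p),M,.021).round(4))
for n,p in dict(ivory=[(572,148),(762,168),(748,247),(561,222)],dark=[(281,128),(476,86),(491,165),(297,207)],milk=[(40,22),(227,92),(204,168),(18,101)]).items(): print(n,*box(plane(m(*p),M,.021)))
for n,p in dict(gold=(106,402),red=(340,446)).items(): print(n,plane(m(p),M,.033).round(4))
for n,p,c in [('k1',[(204,170),(376,184),(369,268),(203,255)],K),('k2',[(199,381),(357,394),(352,466),(197,453)],K),('b1',[(336,320),(500,317),(498,395),(340,398)],B)]: print(n,*box(plane(k(*p),c,.004)))
print('kr',plane(k((282,326)),K,.004).round(4),'br',plane(k((418,248)),B,.004).round(4))
for n,ps,cs in [('ivory',[m((662,197)),k((80,120))],[M,B]),('gold',[m((106,402)),k((701,383))],[M,K]),('br',[[(533,189)],k((418,248))],[M,B]),('kr',[[(5,185.5)],k((282,326))],[M,K]),
 ('dark',[m((386,146)),t1((407,202))],[M,T])]:
    x,g=tri(ps,cs);print(n,x.round(4),round(g,4))
E
python3 m2.py; python3 go.py .492,.0985,.07,-85
```

```text
ivory [[ 0.5962 -0.1193  0.021 ]]
dark [[ 0.6057 -0.0078  0.021 ]]
milk [[0.6163 0.0958 0.021 ]]
ivory [ 595.7 -119.2] 89.8 [77.7 31.3]
dark [605.4  -7.7] -73.0 [78.2 30.7]
milk [616.   95.6] 75.1 [76.3 30.8]
gold [[0.4959 0.0964 0.033 ]]
red [[4.855e-01 1.000e-04 3.300e-02]]
k1 [558.2 329.2] -89.8 [92.8 44.8]
k2 [442.2 329.4] 89.9 [93.1 44.3]
b1 [ 488.1 -306.6] -83.6 [92.8 45.2]
kr [[0.5    0.3291 0.004 ]] br [[ 0.5488 -0.2995  0.004 ]]
ivory [ 0.5964 -0.1203  0.0186] 0.0002
gold [0.4931 0.0977 0.0281] 0.0013
br [ 0.549  -0.2994  0.0055] 0.0002
kr [0.5    0.3288 0.0064] 0.0004
dark [ 0.606  -0.0078  0.0019] 0.001
at [0.4716 0.2797 0.1598] yaw -85.2
4 [[0.13, 4.56, 2.25, 0.01, 0.0, -0.05], [0.12, 4.56, 2.25, 0.01, 0.0, -0.05], [0.12, 4.56, 2.25, 0.01, 0.0, -0.05], [0.12, 4.56, 2.25, 0.01, 0.0, -0.05]]
```

```bash
cat >> m2.py <<'E'
print('---')
for n,p,c,f in [('gold',(117,355),M,m),('red',(343,398),M,m)]: print(n,'far base edge',plane(f(p),c,.003).round(4))
for n,p in [('gold',[(67,405),(155,385)]),('red',[(302,448),(380,440)])]: print(n,'sides',plane(m(*p),M,.02).round(4).tolist())
E
python3 m2.py | sed -n '/---/,$p'
```

```text
---
gold far base edge [[0.5087 0.1007 0.003 ]]
red far base edge [[4.978e-01 2.000e-04 3.000e-03]]
gold sides [[0.4892, 0.1169, 0.02], [0.5012, 0.0796, 0.02]]
red sides [[0.4788, 0.016, 0.02], [0.4853, -0.0169, 0.02]]
```

```bash
python3 go.py .4917,.0987,.06,-90,5 .4917,.0987,.006,-90,2
```

```text
at [0.4716 0.2797 0.1598] yaw -85.2
5 [[0.1, 3.64, 2.0, 0.0, 0.0, 0.96], [0.16, 3.64, 2.0, 0.0, 0.0, 0.96], [0.22, 3.63, 2.0, 0.0, 0.0, 0.96], [0.28, 3.63, 2.0, 0.0, 0.0, 0.96], [0.34, 3.63, 2.0, 0.0, 0.0, 0.96]]
2 [[0.0, 0.0, 2.7, 0.0, 0.0, 0.0], [0.0, 0.0, 2.7, 0.0, 0.0, 0.0]]
```

Emit:
{"fn": "carry_out", "kwargs": {"targets": [[[0.1,3.64,2,0,0,0.95],[0.15,3.64,2,0,0,0.95],[0.22,3.63,2,0,0,0.95],[0.28,3.63,2,0,0,0.95],[0.35,3.63,2,0,0,0.95],[0,0,0,0,0,0],[0,0,0,0,0,0]]], "claw": 0.3, "grip_force": 10}}

```text
time_s: 3.88
tool_pos: [0.492, 0.0999, 0.0606]
orientation: [1.0, 0.001, 0.0, -0.0]
contact_force: [0.6, 0.8, 0.4]
grip_width: 0.061
finger_force: 0.0
```

```bash
python3 wl.py gold; python3 go.py .4917,.0987,.006,-90,2
```

```text
at [0.4921 0.1005 0.0608] yaw -89.8
2 [[-0.03, 0.09, 2.74, 0.0, -0.04, 0.08], [-0.02, 0.09, 2.74, 0.0, -0.04, 0.08]]
```

View pics/w_gold.png

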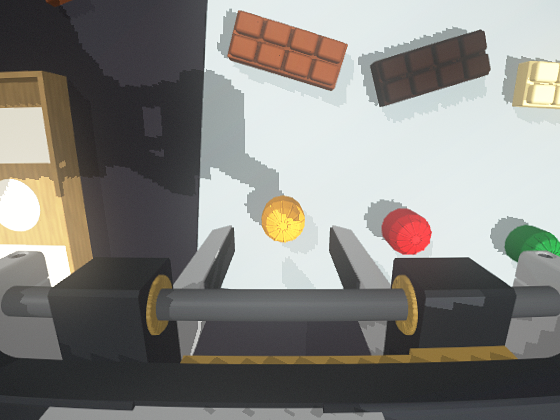

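Gold (283,219) sits centred between the fingers (gap centre about x=282).

```bash
python3 -c "
from geo import *;import pickle
c=pickle.load(open('pics/w_gold.pkl','rb'))
print(plane([(285,196.5),(412,208)],c,.003).round(4))"
```

```text
[[ 0.5074  0.0975  0.003 ]
 [ 0.4979 -0.009   0.003 ]]
```

Emit:
{"fn": "carry_out", "kwargs": {"targets": [[[0,0.05,2.7,0,0,0],[0,0,2.75,0,0,0],[0,0,0,0,0,0]]]}}

```text
time_s: 4.3
tool_pos: [0.491, 0.1008, 0.0051]
orientation: [1.0, 0.002, -0.001, -0.0]
contact_force: [-0.5, 0.2, -0.2]
grip_width: 0.0609
finger_force: 0.0
```

Emit:
{"fn": "carry_out", "kwargs": {"targets": [[[0,0,0,0,0,0],[0,0,0,0,0,0],[0,0,0,0,0,0],[0,0,0,0,0,0]]], "claw": -1, "grip_force": 10}}

```text
time_s: 4.8
tool_pos: [0.492, 0.1001, 0.0061]
orientation: [1.0, 0.002, 0.0, -0.0]
contact_force: [-0.8, -0.3, 3.3]
grip_width: 0.033
finger_force: 10.0
```

```bash
python3 go.py .491,.1,.08,-90,2 .500,.329,.08,-90,4 .5,.329,.0075,-90,2
```

```text
at [0.492  0.1001 0.0061] yaw -89.8
2 [[-0.04, 0.0, -3.69, 0.0, -0.02, 0.1], [-0.05, 0.0, -3.69, 0.0, -0.02, 0.1]]
4 [[0.23, -5.72, 0.0, 0.0, 0.0, 0.0], [0.23, -5.72, 0.0, 0.0, 0.0, 0.0], [0.23, -5.72, 0.0, 0.0, 0.0, 0.0], [0.23, -5.72, 0.0, 0.0, 0.0, 0.0]]
2 [[0.0, 0.0, 3.63, 0.0, 0.0, 0.0], [0.0, 0.0, 3.63, 0.0, 0.0, 0.0]]
```

Emit:
{"fn": "carry_out", "kwargs": {"targets": [[[0,0,-3.7,0,0,0],[0,0,-3.7,0,0,0],[0.22,-5.72,0,0,0,0],[0.22,-5.72,0,0,0,0],[0.22,-5.72,0,0,0,0],[0.22,-5.72,0,0,0,0],[0,0,0,0,0,0],[0,0,0,0,0,0]]]}}

```text
time_s: 5.8
tool_pos: [0.4991, 0.3284, 0.079]
orientation: [1.0, 0.002, -0.0, 0.0]
contact_force: [-0.4, -0.7, -0.8]
grip_width: 0.0332
finger_force: 10.0
```

```bash
python3 go.py .5,.329,.0075,-90,3
```

```text
at [0.4991 0.3284 0.079 ] yaw -89.8
3 [[0.03, -0.02, 2.38, 0.01, 0.02, 0.07], [0.03, -0.02, 2.38, 0.01, 0.02, 0.07], [0.03, -0.02, 2.38, 0.01, 0.02, 0.07]]
```

Emit:
{"fn": "carry_out", "kwargs": {"targets": [[[0.03,-0.03,2.4,0,0,0],[0.03,0,2.4,0,0,0],[0,0,2.35,0,0,0],[0,0,0,0,0,0],[0,0,0,0,0,0]]]}}

```text
time_s: 6.42
tool_pos: [0.5006, 0.3284, 0.0087]
orientation: [1.0, 0.001, 0.0, 0.0]
contact_force: [0.6, 0.3, 0.2]
grip_width: 0.0337
finger_force: 10.0
```

Emit:
{"fn": "carry_out", "kwargs": {"targets": [[[0,0,0,0,0,0],[0,0,0,0,0,0],[0,0,0,0,0,0]]], "claw": 0.15}}

```text
time_s: 6.8
tool_pos: [0.5002, 0.3293, 0.0083]
orientation: [1.0, 0.002, 0.0, -0.0]
contact_force: [1.1, 0.3, 0.4]
grip_width: 0.0537
finger_force: 0.0
```

Emit:
{"fn": "carry_out", "kwargs": {"targets": [[[0,0,-2,0,0,0],[0,0,-5,0,0,0],[0,0,-2,0,0,0],[0,0,0,0,0,0],[0,0,0,0,0,0]]]}}

```text
time_s: 7.42
tool_pos: [0.4991, 0.3287, 0.0964]
orientation: [1.0, 0.002, -0.001, 0.0]
contact_force: [-0.4, -1.2, -0.1]
grip_width: 0.0538
finger_force: 0.0
```

```bash
python3 wl.py kg; python3 go.py .6055,-.0078,.06,17
```

```text
at [0.4988 0.3286 0.096 ] yaw -89.8
7 [[1.51, 4.81, 0.52, 0.03, 0.02, 10.46], [2.36, 4.46, 0.51, 0.03, 0.02, 10.46], [3.13, 3.96, 0.51, 0.03, 0.02, 10.46], [3.79, 3.32, 0.51, 0.03, 0.02, 10.46], [4.33, 2.58, 0.51, 0.03, 0.02, 10.46], [4.73, 1.75, 0.51, 0.03, 0.02, 10.46], [4.97, 0.86, 0.51, 0.03, 0.02, 10.46]]
```

View pics/w_kg.png

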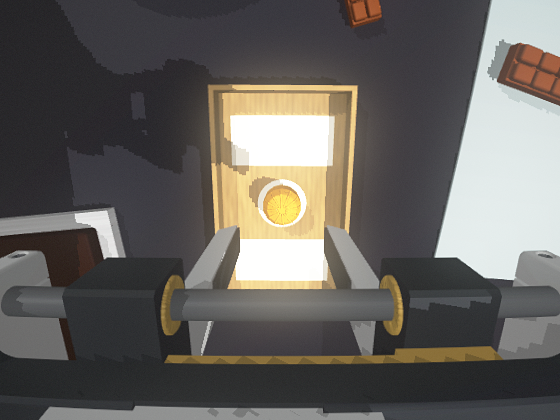

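Gold truffle stands centred on its round pad (283,205). Next the dark bar, turning the way that keeps joint 6 in range.

```bash
python3 go.py .55,.16,.08,-36.5 .6055,-.0078,.06,17 .6055,-.0078,.006,17,2
```

```text
at [0.4988 0.3286 0.096 ] yaw -89.8
6 [[0.84, 2.81, 0.27, 0.0, 0.03, -8.88], [0.4, 2.91, 0.27, 0.0, 0.03, -8.88], [-0.06, 2.94, 0.27, 0.0, 0.03, -8.88], [-0.51, 2.89, 0.27, 0.0, 0.03, -8.88], [-0.95, 2.78, 0.27, 0.0, 0.03, -8.88], [-1.37, 2.6, 0.27, 0.0, 0.03, -8.88]]
6 [[-1.7, 2.41, 0.33, 0.0, 0.0, -8.92], [-2.05, 2.11, 0.33, 0.0, 0.0, -8.92], [-2.35, 1.77, 0.33, 0.0, 0.0, -8.92], [-2.6, 1.39, 0.33, 0.0, 0.0, -8.92], [-2.78, 0.97, 0.33, 0.0, 0.0, -8.92], [-2.9, 0.52, 0.33, 0.0, 0.0, -8.92]]
2 [[0.0, 0.0, 2.7, 0.0, 0.0, 0.0], [0.0, 0.0, 2.7, 0.0, 0.0, 0.0]]
```

Emit:
{"fn": "carry_out", "kwargs": {"targets": [[[0.85,2.8,0.27,0,0,-8.9],[0.4,2.9,0.27,0,0,-8.9],[-0.05,2.95,0.27,0,0,-8.9],[-0.5,2.9,0.27,0,0,-8.9],[-0.95,2.8,0.27,0,0,-8.9],[-1.35,2.6,0.27,0,0,-8.9]]]}}

```text
time_s: 8.22
tool_pos: [0.5509, 0.1595, 0.0797]
orientation: [0.891, 0.453, -0.002, -0.001]
contact_force: [0.3, 0.0, -0.2]
grip_width: 0.054
finger_force: 0.0
```

Emit:
{"fn": "carry_out", "kwargs": {"targets": [[[-1.7,2.4,0.33,0,0,-8.9],[-2.05,2.1,0.33,0,0,-8.9],[-2.35,1.77,0.33,0,0,-8.9],[-2.6,1.4,0.33,0,0,-8.9],[-2.8,0.97,0.33,0,0,-8.9],[-2.9,0.5,0.33,0,0,-8.9],[0,0,0,0,0,0],[0,0,0,0,0,0]]]}}

```text
time_s: 9.22
tool_pos: [0.6063, -0.0065, 0.0608]
orientation: [0.595, 0.803, -0.0, -0.001]
contact_force: [0.5, -0.7, 0.4]
grip_width: 0.0544
finger_force: 0.0
```

```bash
python3 wl.py dark; python3 go.py .6055,-.0078,.006,17,2
```

```text
at [ 0.6065 -0.0062  0.0611] yaw 17.0
2 [[-0.06, -0.07, 2.75, -0.04, -0.03, -0.02], [-0.06, -0.07, 2.75, -0.04, -0.03, -0.02]]
```

View pics/w_dark.png

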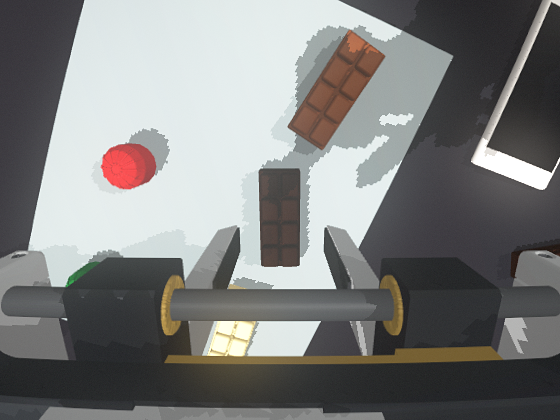

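Dark bar is straight in the gap: corners (259,168),(300,168),(299,266),(261,266).

```bash
python3 -c "
from geo import *;import pickle
c=pickle.load(open('pics/w_dark.pkl','rb'))
print(box(plane([(259,168.5),(300,168),(299.5,266),(261,266)],c,.021)))"; python3 go.py .6055,-.0078,.0065,17,2
```

```text
(array([605.2,  -5.7]), -72.5, array([79.3, 31.1]))
at [ 0.6065 -0.0062  0.0611] yaw 17.0
2 [[-0.06, -0.07, 2.73, -0.04, -0.03, -0.02], [-0.06, -0.07, 2.73, -0.04, -0.03, -0.02]]
```

Emit:
{"fn": "carry_out", "kwargs": {"targets": [[[0,-0.1,2.75,0,0,0],[0,0,2.7,0,0,0],[0,0,0,0,0,0]]]}}

```text
time_s: 9.65
tool_pos: [0.6046, -0.0062, 0.0057]
orientation: [0.595, 0.804, -0.001, -0.002]
contact_force: [0.6, 0.1, 0.2]
grip_width: 0.0544
finger_force: 0.0
```

Emit:
{"fn": "carry_out", "kwargs": {"targets": [[[0,0,0,0,0,0],[0,0,0,0,0,0],[0,0,0,0,0,0],[0,0,0,0,0,0]]], "claw": -1, "grip_force": 15}}

```text
time_s: 10.15
tool_pos: [0.6069, -0.0075, 0.0085]
orientation: [0.595, 0.804, 0.0, 0.0]
contact_force: [-1.7, 1.3, 5.7]
grip_width: 0.0322
finger_force: 15.0
```

```bash
python3 go.py .605,-.0067,.08,17,2 .558,.329,.08,0,6 .558,.329,.0075,0,3
```

```text
at [ 0.6069 -0.0075  0.0085] yaw 17.0
2 [[0.06, -0.08, -3.57, 0.03, 0.01, 0.0], [0.06, -0.08, -3.57, 0.03, 0.01, 0.0]]
6 [[5.58, 0.89, 0.0, 0.0, 0.0, 2.83], [5.62, 0.61, 0.0, 0.0, 0.0, 2.83], [5.64, 0.33, 0.0, 0.0, 0.0, 2.83], [5.65, 0.05, 0.0, 0.0, 0.0, 2.83], [5.65, -0.23, 0.0, 0.0, 0.0, 2.83], [5.63, -0.51, 0.0, 0.0, 0.0, 2.83]]
3 [[0.0, 0.0, 2.42, 0.0, 0.0, 0.0], [0.0, 0.0, 2.42, 0.0, 0.0, 0.0], [0.0, 0.0, 2.42, 0.0, 0.0, 0.0]]
```

Emit:
{"fn": "carry_out", "kwargs": {"targets": [[[0,0,-3.6,0,0,0],[0,0,-3.6,0,0,0],[5.6,0.85,0,0,0,2.83],[5.6,0.55,0,0,0,2.83],[5.6,0.25,0,0,0,2.83],[5.6,0,0,0,0,2.83],[5.6,-0.25,0,0,0,2.83],[5.6,-0.5,0,0,0,2.85]]]}}

```text
time_s: 11.15
tool_pos: [0.5566, 0.3278, 0.0793]
orientation: [0.708, 0.706, 0.0, 0.0]
contact_force: [0.1, -0.6, -1.0]
grip_width: 0.032
finger_force: 15.0
```

Emit:
{"fn": "carry_out", "kwargs": {"targets": [[[0,0,0,0,0,0],[0,0,0,0,0,0],[0,0,0,0,0,0]]]}}

```text
time_s: 11.52
tool_pos: [0.5575, 0.3247, 0.0793]
orientation: [0.708, 0.706, -0.0, 0.0]
contact_force: [-0.9, 0.1, -0.5]
grip_width: 0.0319
finger_force: 15.0
```

```bash
python3 go.py .558,.3293,.0095,0,3
```

```text
at [0.5575 0.3247 0.0793] yaw -0.1
3 [[0.15, 0.02, 2.33, -0.01, 0.01, -0.03], [0.15, 0.02, 2.33, -0.01, 0.01, -0.03], [0.15, 0.02, 2.33, -0.01, 0.01, -0.03]]
```

Emit:
{"fn": "carry_out", "kwargs": {"targets": [[[0.15,0,2.3,0,0,0],[0.15,0,2.3,0,0,0],[0,0,0,0,0,0],[0,0,0,0,0,0]]]}}

```text
time_s: 12.02
tool_pos: [0.5571, 0.329, 0.0331]
orientation: [0.707, 0.707, -0.0, -0.0]
contact_force: [0.1, -0.5, 0.4]
grip_width: 0.0319
finger_force: 15.0
```

```bash
python3 - <<'E'
from workcell import bot
for i in range(4): print(bot.get_obs()['tool_pos'].round(4)); bot.snapshot('top') if i<3 else 0
E
python3 wl.py kd
```

```text
[0.5571 0.329  0.0331]
[0.5575 0.3292 0.0338]
[0.5578 0.3293 0.0342]
[0.5578 0.3294 0.0344]
```

View pics/w_kd.png

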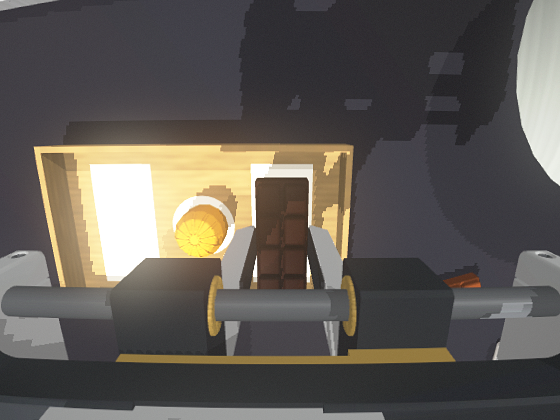

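Dark bar hangs straight over its pad (282,230), pad margins even left and right. Lowering and letting go.

Emit:
{"fn": "carry_out", "kwargs": {"targets": [[[0,0,1.5,0,0,0],[0,0,0.95,0,0,0],[0,0,0,0,0,0],[0,0,0,0,0,0]]]}}

```text
time_s: 12.72
tool_pos: [0.5567, 0.3289, 0.0082]
orientation: [0.707, 0.707, -0.0, -0.0]
contact_force: [0.0, 0.2, 0.3]
grip_width: 0.032
finger_force: 15.0
```

Emit:
{"fn": "carry_out", "kwargs": {"targets": [[[0,0,0,0,0,0],[0,0,0,0,0,0],[0,0,-1,0,0,0],[0,0,-4,0,0,0],[0,0,-4,0,0,0],[0,0,0,0,0,0]]], "claw": 0}}

```text
time_s: 13.48
tool_pos: [0.5601, 0.3303, 0.1042]
orientation: [0.707, 0.707, 0.004, 0.002]
contact_force: [0.2, -0.6, 0.4]
grip_width: 0.0469
finger_force: 0.0
```

```bash
python3 go.py .598,-.1,.10,0 .596,-.1195,.06,-.5,2
```

```text
at [0.5601 0.3303 0.1042] yaw 0.0
8 [[-5.38, 0.47, 0.04, 0.06, -0.02, 0.0], [-5.38, 0.47, 0.04, 0.06, -0.02, 0.0], [-5.38, 0.47, 0.04, 0.06, -0.02, 0.0], [-5.38, 0.47, 0.04, 0.06, -0.02, 0.0], [-5.38, 0.47, 0.05, 0.06, -0.02, 0.0], [-5.38, 0.47, 0.05, 0.06, -0.02, 0.0], [-5.38, 0.47, 0.05, 0.06, -0.02, 0.0], [-5.38, 0.47, 0.05, 0.06, -0.02, 0.0]]
2 [[-0.97, -0.1, 2.0, 0.0, 0.0, 0.25], [-0.98, -0.1, 2.0, 0.0, 0.0, 0.25]]
```

Emit:
{"fn": "carry_out", "kwargs": {"targets": [[[-5.4,0.45,0,0,0,0],[-5.4,0.45,0,0,0,0],[-5.4,0.45,0,0,0,0],[-5.4,0.45,0,0,0,0],[-5.4,0.45,0,0,0,0],[-5.4,0.45,0,0,0,0],[-5.4,0.45,0,0,0,0],[-5.4,0.45,0,0,0,0]]], "claw": 0.15}}

```text
time_s: 14.48
tool_pos: [0.5924, -0.1044, 0.0981]
orientation: [0.707, 0.707, -0.0, -0.001]
contact_force: [-0.3, 0.1, 0.0]
grip_width: 0.0543
finger_force: 0.0
```

Emit:
{"fn": "carry_out", "kwargs": {"targets": [[[-0.9,0,2,0,0,0.2],[-0.9,0,2,0,0,0.2],[0,0,0,0,0,0],[0,0,0,0,0,0],[0,0,0,0,0,0]]]}}

```text
time_s: 15.1
tool_pos: [0.5937, -0.1202, 0.0597]
orientation: [0.709, 0.705, 0.0, 0.001]
contact_force: [-0.1, -0.8, 0.3]
grip_width: 0.0541
finger_force: 0.0
```

```bash
python3 wl.py ivory; python3 go.py .596,-.1195,.009,-.5,2
```

```text
at [ 0.5937 -0.1203  0.0597] yaw -0.3
2 [[0.04, 0.11, 2.54, 0.04, 0.01, 0.08], [0.04, 0.11, 2.54, 0.04, 0.01, 0.08]]
```

View pics/w_ivory.png

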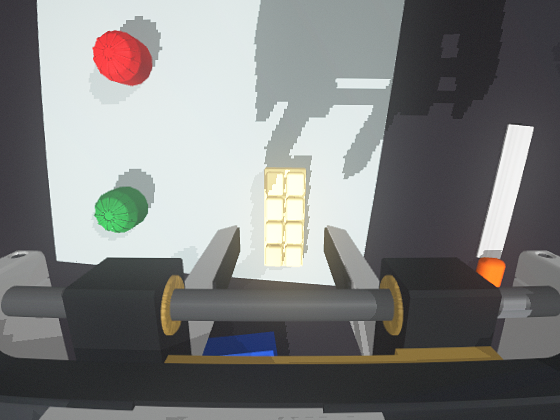

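Ivory: corners (265,168),(306,168),(303,266),(264,265), about 2–3 mm right of gap centre. The picture quota is used, so from here I measure by image code.

```bash
python3 -c "
from geo import *;import pickle
c=pickle.load(open('pics/w_ivory.pkl','rb'))
print(box(plane([(265,168),(306,168),(303,266),(264,265)],c,.021)))"
```

```text
(array([ 596.3, -118.3]), 89.1, array([78.9, 31.4]))
```

Emit:
{"fn": "carry_out", "kwargs": {"targets": [[[0.15,0.23,2.5,0,0,0.4],[0,0,2.55,0,0,0],[0,0,0,0,0,0]]]}}

```text
time_s: 15.52
tool_pos: [0.594, -0.1185, 0.0069]
orientation: [0.712, 0.702, -0.001, -0.002]
contact_force: [0.5, 0.4, 0.3]
grip_width: 0.0543
finger_force: 0.0
```

Emit:
{"fn": "carry_out", "kwargs": {"targets": [[[0,0,0,0,0,0],[0,0,0,0,0,0],[0,0,0,0,0,0],[0,0,0,0,0,0]]], "claw": -1}}

```text
time_s: 16.02
tool_pos: [0.5962, -0.1197, 0.0098]
orientation: [0.712, 0.702, 0.0, 0.001]
contact_force: [-0.3, 0.3, 5.5]
grip_width: 0.0318
finger_force: 15.0
```

```bash
python3 go.py .596,-.119,.085,-.7,2 .596,.15,.085,0,5 .442,.329,.085,0,4
```

```text
at [ 0.5962 -0.1197  0.0098] yaw -0.8
2 [[0.03, -0.01, -3.76, 0.05, 0.02, -0.05], [0.04, -0.01, -3.76, 0.05, 0.02, -0.05]]
5 [[5.38, -0.07, 0.0, 0.0, 0.0, -0.14], [5.38, -0.05, 0.0, 0.0, 0.0, -0.14], [5.38, -0.04, 0.0, 0.0, 0.0, -0.14], [5.38, -0.03, 0.0, 0.0, 0.0, -0.14], [5.38, -0.01, 0.0, 0.0, 0.0, -0.14]]
4 [[4.48, -3.85, 0.0, 0.0, 0.0, 0.0], [4.48, -3.85, 0.0, 0.0, 0.0, 0.0], [4.48, -3.85, 0.0, 0.0, 0.0, 0.0], [4.48, -3.85, 0.0, 0.0, 0.0, 0.0]]
```

Emit:
{"fn": "carry_out", "kwargs": {"targets": [[[0,0,-3.75,0,0,0],[0,0,-3.75,0,0,0],[5.4,-0.05,0,0,0,-0.15],[5.4,-0.05,0,0,0,-0.15],[5.4,-0.05,0,0,0,-0.15],[5.4,-0.05,0,0,0,-0.15],[5.4,0,0,0,0,-0.15]]]}}

```text
time_s: 16.9
tool_pos: [0.5953, 0.1523, 0.0833]
orientation: [0.707, 0.707, -0.0, -0.0]
contact_force: [0.5, 0.2, 0.5]
grip_width: 0.0314
finger_force: 15.0
```

Emit:
{"fn": "carry_out", "kwargs": {"targets": [[[4.5,-3.85,0,0,0,0],[4.5,-3.85,0,0,0,0],[4.5,-3.85,0,0,0,0],[4.5,-3.85,0,0,0,0],[0,0,0,0,0,0],[0,0,0,0,0,0],[0,0,0,0,0,0],[0,0,0,0,0,0]]]}}

```text
time_s: 17.9
tool_pos: [0.4428, 0.3298, 0.0835]
orientation: [0.708, 0.706, 0.0, 0.0]
contact_force: [0.8, 0.7, -0.1]
grip_width: 0.0316
finger_force: 15.0
```

```bash
python3 go.py .442,.3293,.036,0,2
```

```text
at [0.4428 0.3298 0.0835] yaw -0.2
2 [[-0.03, -0.04, 2.37, 0.0, 0.0, -0.08], [-0.03, -0.04, 2.37, 0.0, 0.0, -0.08]]
```

Emit:
{"fn": "carry_out", "kwargs": {"targets": [[[-0.05,-0.08,2.4,0,0,0],[0,0,2.4,0,0,0],[0,0,0,0,0,0],[0,0,0,0,0,0],[0,0,1.5,0,0,0],[0,0,0.95,0,0,0],[0,0,0,0,0,0],[0,0,0,0,0,0]]]}}

```text
time_s: 18.9
tool_pos: [0.4409, 0.3302, 0.0107]
orientation: [0.707, 0.707, -0.0, -0.0]
contact_force: [0.1, -0.0, -1.0]
grip_width: 0.0319
finger_force: 15.0
```

Emit:
{"fn": "carry_out", "kwargs": {"targets": [[[0,0,0,0,0,0],[0,0,0,0,0,0],[0,0,-1,0,0,0],[0,0,-4,0,0,0],[0,0,-4,0,0,0],[0,0,-4,0,0,0],[0,0,0,0,0,0]]], "claw": 0}}

```text
time_s: 19.77
tool_pos: [0.4436, 0.3315, 0.1457]
orientation: [0.707, 0.707, 0.004, 0.001]
contact_force: [0.4, 0.7, -0.6]
grip_width: 0.0475
finger_force: 0.0
```

```bash
python3 wl.py ki; python3 go.py .53,.2,.1,-8 .616,.0957,.06,-15,3
```

```text
at [0.4421 0.3308 0.1431] yaw -0.0
3 [[-4.36, 2.93, 1.44, 0.07, -0.04, 2.65], [-4.22, 3.13, 1.44, 0.07, -0.04, 2.65], [-4.07, 3.32, 1.44, 0.07, -0.04, 2.65]]
3 [[-3.04, 3.32, 1.33, 0.0, 0.0, 2.33], [-2.91, 3.44, 1.33, 0.0, 0.0, 2.33], [-2.76, 3.56, 1.33, 0.0, 0.0, 2.33]]
```

Emit:
{"fn": "carry_out", "kwargs": {"targets": [[[-4.35,2.95,1.4,0,0,2.65],[-4.2,3.15,1.4,0,0,2.65],[-4.05,3.3,1.4,0,0,2.65],[-3.05,3.3,1.35,0,0,2.33],[-2.9,3.45,1.35,0,0,2.33],[-2.75,3.55,1.35,0,0,2.33],[0,0,0,0,0,0],[0,0,0,0,0,0]]], "claw": 0.15}}

```text
time_s: 20.82
tool_pos: [0.6136, 0.0961, 0.0572]
orientation: [0.793, 0.609, -0.001, -0.001]
contact_force: [-0.5, -0.5, -0.2]
grip_width: 0.0538
finger_force: 0.0
```

```bash
python3 wl.py milk; cat > seg.py <<'E'
from geo import *
import pickle
def seg(n,lo,hi,roi,z):
    "largest HSV blob in roi (x0,y0,x1,y1): pixel corners, world box"
    im=cv2.imread(f'pics/{n}.png');m=cv2.inRange(cv2.cvtColor(im,cv2.COLOR_BGR2HSV),np.array(lo),np.array(hi))
    M=np.zeros_like(m);x0,y0,x1,y1=roi;M[y0:y1,x0:x1]=m[y0:y1,x0:x1]
    M=cv2.morphologyEx(M,cv2.MORPH_CLOSE,np.ones((5,5)))
    c=max(cv2.findContours(M,0,2)[0],key=cv2.contourArea)
    return c,cv2.contourArea(c)
E
python3 - <<'E'
from seg import *
c=pickle.load(open('pics/w_milk.pkl','rb'))
k,a=seg('w_milk',(3,90,50),(18,255,255),(200,80,380,290),.021)
print(a,cv2.boundingRect(k),cv2.boxPoints(cv2.minAreaRect(k)).round().tolist())
print(box(plane(k.reshape(-1,2),c,.021)))
E
python3 go.py .616,.0957,.06,-15
```

```text
3885.0 (264, 167, 43, 99) [[264.0, 167.0], [306.0, 167.0], [306.0, 265.0], [264.0, 265.0]]
(array([616.8,  98.8]), 74.2, array([78.3, 30.9]))
at [0.6138 0.0966 0.0578] yaw -14.9
1 [[-0.03, 0.24, -0.22, -0.1, 0.01, 0.07]]
```

```bash
python3 look.py b top; python3 - <<'E'
from seg import *
from workcell import bot
T=bot.calibration('top');c=pickle.load(open('pics/w_ki.pkl','rb'))
im=cv2.imread('pics/w_ki.png');g=cv2.cvtColor(im,cv2.COLOR_BGR2HSV)
# where is dark bar / pads expected in ki?
def proj(P,c): return cv2.projectPoints(np.array(P,float).reshape(-1,1,3),cv2.Rodrigues(c['R'])[0],c['t'],c['K'],np.array(c['D']))[0].reshape(-1,2).round(1)
print(proj([(.558,.329,.022),(.5,.329,.034),(.442,.329,.022),(.442,.375,.004),(.442,.283,.004)],c).tolist())
E
python3 - <<'E'
import cv2,numpy as np
im=cv2.cvtColor(cv2.imread('pics/w_ki.png'),cv2.COLOR_BGR2HSV)
for y in (190,215,240): print(y,[tuple(map(int,im[y,x])) for x in range(235,400,6)])
E
```

```text
[[387.6, 199.6], [335.4, 202.3], [278.5, 199.8], [278.4, 154.5], [278.6, 235.2]]
190 [(17, 99, 180), (19, 115, 148), (18, 117, 194), (24, 98, 251), (0, 0, 255), (30, 18, 255), (30, 9, 255), (22, 103, 220), (30, 8, 255), (30, 9, 255), (22, 20, 248), (24, 97, 251), (23, 94, 251), (0, 0, 255), (18, 127, 221), (20, 170, 246), (20, 170, 243), (23, 170, 252), (21, 176, 248), (23, 9, 246), (23, 102, 250), (20, 112, 240), (0, 0, 255), (13, 109, 105), (12, 117, 113), (12, 123, 106), (12, 116, 108), (13, 118, 102)]
215 [(15, 46, 88), (19, 115, 148), (19, 118, 190), (22, 105, 247), (26, 35, 253), (30, 21, 255), (30, 6, 255), (25, 83, 243), (30, 3, 255), (30, 1, 255), (23, 21, 246), (24, 99, 251), (22, 107, 244), (21, 107, 244), (21, 112, 242), (0, 0, 255), (30, 9, 255), (20, 136, 242), (22, 105, 246), (22, 108, 246), (22, 107, 245), (21, 73, 244), (13, 128, 96), (13, 123, 104), (12, 119, 105), (11, 118, 97), (12, 118, 99), (12, 147, 85)]
240 [(26, 10, 171), (21, 83, 83), (19, 118, 192), (18, 116, 197), (18, 119, 200), (18, 119, 204), (19, 118, 207), (19, 116, 202), (19, 117, 199), (18, 117, 201), (18, 115, 199), (19, 114, 194), (18, 116, 197), (18, 114, 196), (17, 83, 104), (17, 88, 102), (15, 20, 179), (18, 19, 177), (18, 19, 177), (17, 115, 187), (18, 115, 182), (18, 115, 188), (18, 118, 190), (18, 117, 181), (18, 119, 187), (18, 119, 186), (18, 118, 186), (18, 117, 187)]
```

```bash
python3 - <<'E'
from seg import *
c=pickle.load(open('pics/w_ki.pkl','rb'))
k,a=seg('w_ki',(0,60,20),(17,200,135),(360,150,425,236),.022)
print('dark',a,cv2.boundingRect(k),box(plane(k.reshape(-1,2)+0.,c,.022)))
im=cv2.cvtColor(cv2.imread('pics/w_ki.png'),cv2.COLOR_BGR2HSV)
for x in (387,278):
  print(x,[(y,*map(int,im[y,x-1:x+2].mean(0))) for y in list(range(148,170,1))+list(range(222,242))])
k,a=seg('w_ki',(15,140,150),(28,255,255),(305,170,365,232),.02); print('gold',a,cv2.boundingRect(k))
E
```

```text
dark 2157.0 (366, 161, 37, 73) (array([553.7, 330.7]), 89.9, array([78.4, 33.9]))
387 [(148, 22, 107, 246), (149, 21, 110, 243), (150, 20, 111, 242), (151, 18, 117, 226), (152, 16, 111, 153), (153, 17, 116, 153), (154, 16, 98, 160), (155, 18, 50, 194), (156, 19, 28, 218), (157, 19, 30, 216), (158, 22, 23, 230), (159, 22, 14, 246), (160, 19, 33, 218), (161, 13, 95, 100), (162, 12, 116, 92), (163, 13, 109, 97), (164, 13, 111, 98), (165, 12, 117, 101), (166, 11, 115, 104), (167, 12, 114, 102), (168, 12, 115, 102), (169, 12, 113, 103), (222, 12, 122, 93), (223, 11, 120, 95), (224, 12, 122, 94), (225, 12, 122, 95), (226, 11, 124, 94), (227, 11, 121, 95), (228, 11, 122, 93), (229, 11, 120, 94), (230, 11, 120, 93), (231, 11, 124, 93), (232, 11, 132, 86), (233, 14, 59, 135), (234, 24, 12, 245), (235, 18, 60, 221), (236, 18, 118, 181), (237, 17, 116, 178), (238, 17, 114, 172), (239, 17, 114, 179), (240, 18, 119, 187), (241, 18, 119, 186)]
278 [(148, 22, 108, 245), (149, 22, 109, 243), (150, 21, 109, 246), (151, 17, 120, 209), (152, 18, 117, 170), (153, 18, 122, 172), (154, 18, 87, 190), (155, 19, 41, 223), (156, 23, 29, 226), (157, 23, 33, 225), (158, 21, 17, 243), (159, 22, 21, 243), (160, 22, 74, 221), (161, 26, 67, 246), (162, 26, 50, 250), (163, 26, 54, 248), (164, 26, 63, 246), (165, 25, 67, 246), (166, 26, 68, 245), (167, 26, 59, 244), (168, 26, 55, 244), (169, 24, 81, 241), (222, 24, 80, 234), (223, 25, 76, 233), (224, 25, 75, 233), (225, 25, 76, 232), (226, 25, 75, 232), (227, 26, 66, 242), (228, 27, 54, 241), (229, 27, 53, 240), (230, 28, 41, 254), (231, 29, 32, 255), (232, 29, 25, 255), (233, 25, 39, 253), (234, 23, 35, 229), (235, 20, 48, 218), (236, 19, 96, 192), (237, 19, 118, 182), (238, 19, 116, 197), (239, 19, 117, 202), (240, 18, 116, 202), (241, 18, 116, 199)]
gold 795.0 (318, 183, 34, 33)
```

```bash
python3 - <<'E'
from seg import *
c=pickle.load(open('pics/w_ki.pkl','rb'))
f=lambda u,v,z:plane([(u,v)],c,z)[0,:2].round(4)
for n,x,pf,bf,bn,pn in [('dark',387,154.2,160.5,232.8,235.2),('ivory',278,154.2,159.6,233.2,235.8)]:
    a=[f(x,pf,.004)[1],f(x,bf,.004)[1],f(x,bn,.022)[1],f(x,pn,.004)[1]]; print(n,a,'len',a[1]-a[2],'pad mid',(a[0]+a[3])/2,'bar mid',(a[1]+a[2])/2)
# x edges: rows profile
im=cv2.cvtColor(cv2.imread('pics/w_ki.png'),cv2.COLOR_BGR2HSV)
for y in (165,225): print(y,[(x,*map(int,im[y-1:y+2,x].mean(0))) for x in list(range(250,268))+list(range(292,306))+list(range(358,376))+list(range(396,416))])
print(c['R'].round(3).tolist(),(-c['R'].T@c['t']).round(3))
E
```

```text
dark [np.float64(0.3755), np.float64(0.3686), np.float64(0.2917), np.float64(0.2824)] len 0.07689999999999997 pad mid 0.32894999999999996 bar mid 0.33015
ivory [np.float64(0.3753), np.float64(0.3695), np.float64(0.2918), np.float64(0.2823)] len 0.07769999999999999 pad mid 0.3288 bar mid 0.33065
165 [(250, 24, 96, 253), (251, 24, 95, 252), (252, 24, 95, 252), (253, 24, 95, 252), (254, 24, 95, 252), (255, 24, 94, 252), (256, 24, 99, 251), (257, 23, 108, 248), (258, 26, 50, 253), (259, 0, 0, 255), (260, 0, 0, 255), (261, 0, 0, 255), (262, 0, 0, 255), (263, 29, 17, 255), (264, 29, 40, 254), (265, 29, 30, 254), (266, 30, 15, 255), (267, 30, 16, 255), (292, 24, 86, 240), (293, 24, 67, 246), (294, 21, 13, 247), (295, 21, 18, 247), (296, 22, 19, 247), (297, 17, 7, 252), (298, 0, 0, 255), (299, 28, 23, 255), (300, 23, 106, 250), (301, 23, 101, 250), (302, 22, 100, 250), (303, 23, 100, 250), (304, 23, 101, 250), (305, 23, 100, 250), (358, 24, 94, 252), (359, 24, 95, 252), (360, 24, 95, 252), (361, 23, 95, 251), (362, 23, 98, 251), (363, 23, 103, 251), (364, 23, 88, 250), (365, 28, 6, 254), (36
[... 1399 characters left out ...]
4, 72, 136), (367, 13, 130, 85), (368, 14, 119, 93), (369, 12, 121, 98), (370, 13, 120, 95), (371, 14, 117, 92), (372, 12, 121, 97), (373, 12, 124, 100), (374, 11, 122, 104), (375, 11, 126, 101), (396, 12, 143, 83), (397, 15, 53, 185), (398, 0, 0, 255), (399, 28, 25, 255), (400, 21, 110, 243), (401, 20, 113, 237), (402, 20, 113, 235), (403, 20, 113, 235), (404, 20, 113, 235), (405, 19, 112, 234), (406, 20, 112, 236), (407, 20, 112, 236), (408, 20, 113, 237), (409, 19, 113, 237), (410, 20, 112, 237), (411, 20, 114, 237), (412, 20, 113, 237), (413, 20, 113, 239), (414, 19, 116, 236), (415, 18, 119, 199)]
[[1.0, -0.0, 0.008], [-0.002, -0.973, 0.232], [0.008, -0.232, -0.973]] [0.443 0.399 0.326]
```

Both kraft bars check out within about 2 mm of pad centre by pixel profiles. Now the milk bar.

Emit:
{"fn": "carry_out", "kwargs": {"targets": [[[0.28,0.23,2.4,0,0,0.4],[0,0,2.5,0,0,0],[0,0,0,0,0,0],[0,0,0,0,0,0]]]}}

```text
time_s: 21.42
tool_pos: [0.6183, 0.0985, 0.0106]
orientation: [0.795, 0.606, 0.001, 0.0]
contact_force: [0.1, -0.3, 0.9]
grip_width: 0.0543
finger_force: 0.0
```

Emit:
{"fn": "carry_out", "kwargs": {"targets": [[[0,0,0,0,0,0],[0,0,0,0,0,0],[0,0,0,0,0,0],[0,0,0,0,0,0]]], "claw": -1}}

```text
time_s: 21.92
tool_pos: [0.6181, 0.0979, 0.0101]
orientation: [0.795, 0.606, 0.0, 0.0]
contact_force: [-2.0, 0.2, 3.9]
grip_width: 0.032
finger_force: 15.0
```

```bash
python3 go.py .6165,.0985,.09,-15.5,2 .55,-.1,.09,0,5 .4882,-.306,.09,6.5,5
```

```text
at [0.6181 0.0979 0.0101] yaw -15.4
2 [[0.01, -0.09, -3.99, 0.01, -0.01, 0.05], [0.01, -0.09, -3.99, 0.01, -0.01, 0.05]]
5 [[-4.18, -0.22, 0.0, 0.0, 0.0, -3.1], [-4.16, -0.45, 0.0, 0.0, 0.0, -3.1], [-4.13, -0.67, 0.0, 0.0, 0.0, -3.1], [-4.09, -0.89, 0.0, 0.0, 0.0, -3.1], [-4.04, -1.11, 0.0, 0.0, 0.0, -3.1]]
5 [[-4.12, -1.24, 0.0, 0.0, 0.0, -1.3], [-4.09, -1.33, 0.0, 0.0, 0.0, -1.3], [-4.06, -1.42, 0.0, 0.0, 0.0, -1.3], [-4.03, -1.51, 0.0, 0.0, 0.0, -1.3], [-3.99, -1.6, 0.0, 0.0, 0.0, -1.3]]
```

Emit:
{"fn": "carry_out", "kwargs": {"targets": [[[0,-0.1,-4,0,0,0],[0,-0.1,-4,0,0,0],[-4.2,-0.2,0,0,0,-3.1],[-4.15,-0.45,0,0,0,-3.1],[-4.15,-0.65,0,0,0,-3.1],[-4.1,-0.9,0,0,0,-3.1],[-4.05,-1.1,0,0,0,-3.1]]]}}

```text
time_s: 22.8
tool_pos: [0.5495, -0.102, 0.0892]
orientation: [0.706, 0.708, -0.0, 0.0]
contact_force: [0.0, 0.1, -0.6]
grip_width: 0.0318
finger_force: 15.0
```

Emit:
{"fn": "carry_out", "kwargs": {"targets": [[[-4.1,-1.25,0,0,0,-1.3],[-4.1,-1.35,0,0,0,-1.3],[-4.05,-1.4,0,0,0,-1.3],[-4.05,-1.5,0,0,0,-1.3],[-4,-1.6,0,0,0,-1.3],[0,0,0,0,0,0],[0,0,0,0,0,0],[0,0,0,0,0,0]]]}}

```text
time_s: 23.8
tool_pos: [0.489, -0.3057, 0.0892]
orientation: [0.665, 0.747, 0.0, -0.0]
contact_force: [0.7, 0.3, -0.7]
grip_width: 0.0319
finger_force: 15.0
```

```bash
python3 go.py .4882,-.3065,.036,6.5,2
```

```text
at [ 0.489  -0.3057  0.0892] yaw 6.7
2 [[-0.03, -0.04, 2.66, -0.01, -0.02, 0.09], [-0.03, -0.05, 2.66, -0.01, -0.02, 0.09]]
```

Emit:
{"fn": "carry_out", "kwargs": {"targets": [[[-0.1,-0.08,2.65,0,0,0],[0,0,2.65,0,0,0],[0,0,0,0,0,0],[0,0,0,0,0,0],[0,0,1.5,0,0,0],[0,0,1,0,0,0],[0,0,0,0,0,0],[0,0,0,0,0,0]]]}}

```text
time_s: 24.8
tool_pos: [0.488, -0.308, 0.0111]
orientation: [0.665, 0.747, -0.0, -0.0]
contact_force: [0.1, -0.5, -0.7]
grip_width: 0.0317
finger_force: 15.0
```

Emit:
{"fn": "carry_out", "kwargs": {"targets": [[[0,0,0,0,0,0],[0,0,0,0,0,0],[0,0,-1,0,0,0],[0,0,-4,0,0,0],[0,0,-5,0,0,0],[0,0,-3,0,0,0],[0,0,0,0,0,0]]], "claw": 0}}

```text
time_s: 25.68
tool_pos: [0.4898, -0.3096, 0.1452]
orientation: [0.665, 0.747, -0.0, 0.004]
contact_force: [0.6, -0.9, -0.7]
grip_width: 0.0469
finger_force: 0.0
```

```bash
python3 wl.py bm; python3 go.py .485,-.15,.1,-43 .481,0,.06,-90
```

```text
at [ 0.4886 -0.3085  0.1426] yaw 6.6
5 [[3.16, 0.29, 0.85, 0.03, 0.01, 9.92], [3.16, -0.26, 0.85, 0.03, 0.01, 9.92], [3.07, -0.8, 0.85, 0.03, 0.01, 9.92], [2.89, -1.31, 0.85, 0.03, 0.01, 9.92], [2.62, -1.79, 0.85, 0.03, 0.01, 9.92]]
5 [[2.14, -2.1, 0.8, 0.0, 0.0, 9.4], [1.77, -2.43, 0.8, 0.0, 0.0, 9.4], [1.35, -2.68, 0.8, 0.0, 0.0, 9.4], [0.89, -2.87, 0.8, 0.0, 0.0, 9.4], [0.41, -2.97, 0.8, 0.0, 0.0, 9.4]]
```

Emit:
{"fn": "carry_out", "kwargs": {"targets": [[[3.15,0.3,0.85,0,0,9.9],[3.15,-0.25,0.85,0,0,9.9],[3.05,-0.8,0.85,0,0,9.9],[2.9,-1.3,0.85,0,0,9.9],[2.6,-1.8,0.85,0,0,9.9]]], "claw": 0.3}}

```text
time_s: 26.35
tool_pos: [0.483, -0.1482, 0.0966]
orientation: [0.918, 0.397, -0.001, -0.002]
contact_force: [0.4, -0.3, 0.0]
grip_width: 0.0614
finger_force: 0.0
```

Emit:
{"fn": "carry_out", "kwargs": {"targets": [[[2.15,-2.1,0.8,0,0,9.4],[1.75,-2.45,0.8,0,0,9.4],[1.35,-2.7,0.8,0,0,9.4],[0.9,-2.85,0.8,0,0,9.4],[0.4,-2.95,0.8,0,0,9.4],[0,0,0,0,0,0],[0,0,0,0,0,0],[0,0,0,0,0,0]]]}}

```text
time_s: 27.35
tool_pos: [0.4801, -0.0009, 0.0589]
orientation: [1.0, 0.001, 0.0, 0.0]
contact_force: [0.2, -0.3, 0.5]
grip_width: 0.0611
finger_force: 0.0
```

```bash
python3 wl.py red; python3 - <<'E'
from seg import *
c=pickle.load(open('pics/w_red.pkl','rb'))
k,a=seg('w_red',(0,130,60),(9,255,255),(200,150,370,280),.02);x,y,w,h=cv2.boundingRect(k);print(a,x,y,w,h)
print('far base edge',plane([(x+w/2-.5,y-.5)],c,.003).round(4),'sides',plane([(x-.5,y+h/2),(x+w-.5,y+h/2)],c,.02).round(4).tolist())
c=pickle.load(open('pics/w_bm.pkl','rb'))
k,a=seg('w_bm',(3,90,30),(18,255,255),(230,120,330,260),.022);print('milk',a,box(plane(k.reshape(-1,2)+0.,c,.022)),cv2.boxPoints(cv2.minAreaRect(k)).round().tolist())
im=cv2.cvtColor(cv2.imread('pics/w_bm.png'),cv2.COLOR_BGR2HSV)
f=lambda L:[(p,int(v[1]),int(v[2])) for p,v in L]
print(f([(y,im[y,281]) for y in list(range(150,166))+list(range(226,242))]));print(f([(x,im[200,x]) for x in list(range(255,270))+list(range(292,306))]))
E
python3 go.py .481,0,.008,-90,2
```

```text
1485.0 260 196 44 45
far base edge [[ 4.968e-01 -4.000e-04  3.000e-03]] sides [[0.4823, 0.0165, 0.02], [0.4824, -0.0175, 0.02]]
milk 1978.0 (array([ 488.6, -307.7]), -84.1, array([76.5, 30.4])) [[265.0, 158.0], [294.0, 158.0], [294.0, 229.0], [265.0, 229.0]]
[(150, 10, 244), (151, 10, 243), (152, 11, 244), (153, 10, 243), (154, 10, 244), (155, 8, 246), (156, 26, 228), (157, 46, 143), (158, 127, 179), (159, 137, 210), (160, 107, 153), (161, 104, 150), (162, 123, 181), (163, 125, 185), (164, 129, 182), (165, 124, 183), (226, 132, 183), (227, 131, 183), (228, 135, 182), (229, 142, 189), (230, 80, 140), (231, 96, 138), (232, 138, 155), (233, 144, 163), (234, 143, 168), (235, 147, 166), (236, 146, 168), (237, 145, 163), (238, 135, 140), (239, 124, 132), (240, 127, 131), (241, 129, 130)]
[(255, 168, 239), (256, 169, 235), (257, 162, 226), (258, 165, 226), (259, 174, 224), (260, 30, 250), (261, 0, 255), (262, 0, 255), (263, 0, 255), (264, 0, 255), (265, 145, 186), (266, 127, 168), (267, 134, 198), (268, 136, 206), (269, 134, 206), (292, 112, 177), (293, 74, 131), (294, 81, 167), (295, 7, 251), (296, 10, 245), (297, 10, 244), (298, 14, 245), (299, 0, 255), (300, 118, 248), (301, 150, 242), (302, 142, 243), (303, 142, 242), (304, 142, 242), (305, 142, 242)]
at [ 0.4803 -0.0009  0.0591] yaw -89.9
2 [[0.04, -0.04, 2.56, 0.01, -0.01, 0.04], [0.04, -0.04, 2.56, 0.01, -0.01, 0.04]]
```

```bash
python3 - <<'E'
from seg import *
c=pickle.load(open('pics/w_bm.pkl','rb'))
im=cv2.cvtColor(cv2.imread('pics/w_bm.png'),cv2.COLOR_BGR2HSV)
for X in (262,281,297): print(X,[(y,int(im[y,X][1]),int(im[y,X][2])) for y in list(range(138,154))+list(range(222,238))])
f=lambda v,z:plane([(281,v)],c,z)[0].round(4)
print([f(v,.004) for v in (148,149,150,156.5)],f(229.7,.022),f(230,.004),f(233,.004))
E
```

```text
262 [(138, 180, 240), (139, 178, 232), (140, 177, 225), (141, 175, 226), (142, 174, 227), (143, 174, 226), (144, 174, 227), (145, 174, 227), (146, 177, 226), (147, 157, 231), (148, 0, 255), (149, 0, 255), (150, 0, 255), (151, 0, 255), (152, 0, 255), (153, 0, 255), (222, 0, 255), (223, 0, 255), (224, 0, 255), (225, 0, 255), (226, 0, 255), (227, 17, 237), (228, 25, 217), (229, 10, 200), (230, 70, 153), (231, 144, 138), (232, 146, 157), (233, 151, 165), (234, 151, 166), (235, 155, 165), (236, 152, 166), (237, 155, 163)]
281 [(138, 175, 241), (139, 170, 232), (140, 170, 226), (141, 171, 227), (142, 174, 226), (143, 169, 228), (144, 168, 227), (145, 171, 228), (146, 172, 230), (147, 151, 186), (148, 7, 191), (149, 15, 241), (150, 10, 244), (151, 10, 243), (152, 11, 244), (153, 10, 243), (222, 131, 187), (223, 132, 184), (224, 130, 183), (225, 131, 183), (226, 132, 183), (227, 131, 183), (228, 135, 182), (229, 142, 189), (230, 80, 140), (231, 96, 138), (232, 138, 155), (233, 144, 163), (234, 143, 168), (235, 147, 166), (236, 146, 168), (237, 145, 163)]
297 [(138, 171, 241), (139, 171, 234), (140, 167, 227), (141, 168, 228), (142, 167, 227), (143, 166, 229), (144, 165, 229), (145, 165, 229), (146, 170, 228), (147, 127, 232), (148, 0, 255), (149, 5, 255), (150, 12, 243), (151, 10, 244), (152, 9, 244), (153, 10, 244), (222, 0, 255), (223, 0, 255), (224, 0, 255), (225, 0, 255), (226, 4, 254), (227, 13, 242), (228, 14, 247), (229, 8, 222), (230, 93, 181), (231, 144, 167), (232, 135, 170), (233, 138, 170), (234, 140, 169), (235, 140, 168), (236, 140, 171), (237, 136, 165)]
[array([ 0.4849, -0.2607,  0.004 ]), array([ 0.485 , -0.2618,  0.004 ]), array([ 0.4851, -0.2628,  0.004 ]), array([ 0.4859, -0.2697,  0.004 ])] [ 0.4947 -0.3461  0.022 ] [ 0.4955 -0.3527  0.004 ] [ 0.496  -0.3563  0.004 ]
```

Emit:
{"fn": "carry_out", "kwargs": {"targets": [[[0,-0.03,2.55,0,0,0],[0,0,2.55,0,0,0],[0,0,0,0,0,0]]]}}

```text
time_s: 27.78
tool_pos: [0.4784, 0.0001, 0.0065]
orientation: [1.0, 0.001, -0.002, -0.0]
contact_force: [0.2, -0.3, -0.2]
grip_width: 0.0611
finger_force: 0.0
```

Emit:
{"fn": "carry_out", "kwargs": {"targets": [[[0,0,0,0,0,0],[0,0,0,0,0,0],[0,0,0,0,0,0],[0,0,0,0,0,0]]], "claw": -1, "grip_force": 10}}

```text
time_s: 28.28
tool_pos: [0.4807, 0.0001, 0.0088]
orientation: [1.0, 0.001, 0.001, 0.0]
contact_force: [-1.6, -0.2, 3.7]
grip_width: 0.0333
finger_force: 10.0
```

```bash
python3 go.py .481,0,.09,-90,2 .5488,-.2995,.09,-83.5,6
```

```text
at [4.807e-01 1.000e-04 8.800e-03] yaw -89.9
2 [[0.02, 0.01, -4.06, 0.01, -0.04, 0.06], [0.02, 0.01, -4.06, 0.01, -0.04, 0.06]]
6 [[1.13, 4.99, 0.0, 0.0, 0.0, -1.08], [1.04, 5.01, 0.0, 0.0, 0.0, -1.08], [0.94, 5.03, 0.0, 0.0, 0.0, -1.08], [0.85, 5.05, 0.0, 0.0, 0.0, -1.08], [0.75, 5.06, 0.0, 0.0, 0.0, -1.08], [0.65, 5.08, 0.0, 0.0, 0.0, -1.08]]
```

Emit:
{"fn": "carry_out", "kwargs": {"targets": [[[0,0,-4.05,0,0,0],[0,0,-4.05,0,0,0],[1.15,5,0,0,0,-1.1],[1.05,5,0,0,0,-1.1],[0.95,5.05,0,0,0,-1.1],[0.85,5.05,0,0,0,-1.1],[0.75,5.05,0,0,0,-1.1],[0.65,5.1,0,0,0,-1]]]}}

```text
time_s: 29.28
tool_pos: [0.5492, -0.3009, 0.0888]
orientation: [0.998, 0.058, -0.0, -0.0]
contact_force: [0.0, -0.4, -1.1]
grip_width: 0.0327
finger_force: 10.0
```

Emit:
{"fn": "carry_out", "kwargs": {"targets": [[[0,0,0,0,0,0],[0,0,0,0,0,0],[0,0,0,0,0,0],[0,0,0,0,0,0]]]}}

```text
time_s: 29.78
tool_pos: [0.549, -0.2982, 0.089]
orientation: [0.998, 0.058, -0.0, -0.0]
contact_force: [-0.3, 0.6, -1.0]
grip_width: 0.0333
finger_force: 10.0
```

```bash
python3 go.py .549,-.2995,.0098,-83.5,4
```

```text
at [ 0.549  -0.2982  0.089 ] yaw -83.3
4 [[0.0, 0.03, 1.98, 0.0, 0.0, 0.05], [0.0, 0.03, 1.98, 0.0, 0.0, 0.05], [0.0, 0.03, 1.98, 0.0, 0.0, 0.05], [0.0, 0.03, 1.98, 0.0, 0.0, 0.05]]
```

Emit:
{"fn": "carry_out", "kwargs": {"targets": [[[0,0.1,2.4,0,0,0],[0,0,2.4,0,0,0],[0,0,0,0,0,0],[0,0,1.6,0,0,0],[0,0,1.5,0,0,0],[0,0,0,0,0,0],[0,0,0,0,0,0],[0,0,0,0,0,0]]]}}

```text
time_s: 30.78
tool_pos: [0.5493, -0.3003, 0.0102]
orientation: [0.998, 0.058, 0.0, 0.0]
contact_force: [-0.2, -0.0, -0.3]
grip_width: 0.0333
finger_force: 10.0
```

Emit:
{"fn": "carry_out", "kwargs": {"targets": [[[0,0,0,0,0,0],[0,0,0,0,0,0],[0,0,0,0,0,0],[0,0,-1,0,0,0],[0,0,-4,0,0,0],[0,0,-5,0,0,0],[0,0,-5,0,0,0],[0,0,0,0,0,0]]], "claw": 0.15}}

```text
time_s: 31.78
tool_pos: [0.5519, -0.3024, 0.1665]
orientation: [0.998, 0.058, 0.004, 0.004]
contact_force: [0.5, -0.1, -0.2]
grip_width: 0.0542
finger_force: 0.0
```

```bash
python3 wl.py br; python3 - <<'E'
from seg import *
from workcell import bot
c=pickle.load(open('pics/w_br.pkl','rb'))
k,a=seg('w_br',(0,130,60),(9,255,255),(200,100,370,280),.02);x,y,w,h=cv2.boundingRect(k);print('red',a,x,y,w,h)
print('far base edge',plane([(x+w/2-.5,y-.5)],c,.004).round(4),'sides',plane([(x-.5,y+h/2),(x+w-.5,y+h/2)],c,.02).round(4).tolist())
k,a=seg('w_br',(3,90,30),(18,255,255),(180,150,380,290),.022);print('milk',a,cv2.boundingRect(k))
im=cv2.cvtColor(cv2.imread('pics/w_br.png'),cv2.COLOR_BGR2HSV)
r=int(y+h*.35);X=x+w//2
print([(v,*map(int,im[r,v])) for v in list(range(x-10,x+2))+list(range(x+w-2,x+w+10))])
print([(v,*map(int,im[v,X])) for v in list(range(y-14,y+2))+list(range(y+h-2,y+h+8))])
E
```

```text
red 1340.5 248 233 67 25
far base edge [[ 0.5006 -0.3086  0.004 ]] sides [[0.4855, -0.2706, 0.02], [0.4945, -0.349, 0.02]]
milk 1432.0 (247, 233, 68, 25)
[(238, 123, 39, 66), (239, 132, 22, 58), (240, 113, 169, 195), (241, 20, 20, 191), (242, 23, 18, 231), (243, 21, 16, 229), (244, 20, 13, 228), (245, 23, 13, 230), (246, 24, 11, 235), (247, 11, 62, 165), (248, 179, 103, 97), (249, 6, 139, 145), (313, 6, 143, 152), (314, 8, 128, 183), (315, 30, 12, 196), (316, 115, 174, 126), (317, 115, 159, 127), (318, 115, 153, 128), (319, 114, 168, 153), (320, 114, 167, 153), (321, 114, 165, 151), (322, 114, 170, 153), (323, 114, 176, 154), (324, 150, 30, 51)]
[(219, 113, 176, 225), (220, 113, 178, 228), (221, 113, 177, 228), (222, 113, 179, 228), (223, 113, 186, 227), (224, 112, 123, 239), (225, 0, 0, 255), (226, 24, 10, 254), (227, 20, 13, 229), (228, 20, 13, 232), (229, 23, 13, 239), (230, 9, 39, 150), (231, 177, 101, 93), (232, 175, 101, 96), (233, 2, 108, 118), (234, 2, 110, 121), (256, 7, 143, 146), (257, 8, 168, 158), (258, 105, 8, 255), (259, 115, 115, 224), (260, 113, 198, 204), (261, 113, 186, 206), (262, 113, 187, 205), (263, 113, 187, 206), (264, 112, 191, 232), (265, 112, 195, 239)]
```

```bash
python3 - <<'E'
from seg import *
c=pickle.load(open('pics/w_br.pkl','rb'))
im=cv2.cvtColor(cv2.imread('pics/w_br.png'),cv2.COLOR_BGR2HSV)
m=((im[...,0]<4)|(im[...,0]>170))&(im[...,1]>150)&(im[...,2]>60); m[:140]=0;m[228:]=0;m[:,:230]=0;m[:,340:]=0
x,y,w,h=cv2.boundingRect(m.astype(np.uint8)*255);print('red',m.sum(),x,y,w,h)
print('base far',plane([(x+w/2-.5,y-.5)],c,.004).round(4),'sides',plane([(x-.5,y+h/2),(x+w-.5,y+h/2)],c,.02).round(4).tolist())
wh=(im[...,1]<60)&(im[...,2]>150); wh[:150]=0;wh[222:]=0;wh[:,:240]=0;wh[:,325:]=0
b=(wh|m).astype(np.uint8); n,l,s,ce=cv2.connectedComponentsWithStats(b); i=1+s[1:,4].argmax(); px,py,pw,ph,_=s[i]; print('pad',s[i])
print('pad ctr',plane([(px+pw/2-.5,py+ph/2-.5),(px-.5,py+ph/2),(px+pw-.5,py+ph/2),(px+pw/2,py-.5),(px+pw/2,py+ph-.5)],c,.004).round(4).tolist())
E
```

```text
red 700 264 179 30 31
base far [[ 0.5663 -0.2981  0.004 ]] sides [[0.5487, -0.2831, 0.02], [0.5525, -0.3167, 0.02]]
pad [ 259  175   39   38 1141]
pad ctr [[0.5484, -0.2995, 0.004], [0.5452, -0.2766, 0.004], [0.5505, -0.3225, 0.004], [0.5709, -0.2975, 0.004], [0.5253, -0.3027, 0.004]]
```

Emit:
{"fn": "carry_out", "kwargs": {"targets": [[[0,3,-4,0,0,0],[-2,4,-2,0,0,0],[-2,5,0,0,0,0],[-2,5,0,0,0,0],[0,0,0,0,0,0],[0,0,0,0,0,0],[0,0,0,0,0,0],[0,0,0,0,0,0]]]}}

```text
time_s: 32.83
tool_pos: [0.5097, -0.4749, 0.2199]
orientation: [0.998, 0.058, -0.0, -0.0]
contact_force: [0.0, 0.1, 1.2]
grip_width: 0.0541
finger_force: 0.0
```

```bash
python3 look.py z top scene; python3 - <<'E'
from geo import *
from workcell import bot
T=bot.calibration('top');S=bot.calibration('scene')
a=cv2.imread('pics/top_a.png').astype(int);z=cv2.imread('pics/top_z.png').astype(int)
for n,(x0,y0,x1,y1) in dict(phone=(188,108,256,148),knife=(298,118,400,142),green=(316,246,344,274)).items(): print(n,abs(a-z)[y0:y1,x0:x1].mean().round(2))
im=cv2.cvtColor(cv2.imread('pics/top_z.png'),cv2.COLOR_BGR2HSV)
def blob(n,f,roi,zz):
    m=np.zeros(im.shape[:2],np.uint8);x0,y0,x1,y1=roi;m[y0:y1,x0:x1]=f(*[im[y0:y1,x0:x1,i] for i in range(3)])
    c=max(cv2.findContours(m,0,2)[0],key=cv2.contourArea); print(n,cv2.contourArea(c),box(plane(c.reshape(-1,2)+0.,T,zz)))
blob('dark',lambda h,s,v:v<75,(125,208,166,230),.022)
blob('milk',lambda h,s,v:((h<18)|(h>172))&(s>60),(388,235,440,268),.022)
blob('red',lambda h,s,v:((h<8)|(h>172))&(s>120),(390,212,430,240),.022)
blob('gold',lambda h,s,v:(s>170)&(v>150),(130,228,160,258),.022)
blob('green',lambda h,s,v:(h>40)&(h<90)&(s>100),(310,240,350,280),.022)
E
```

```text
phone 2.21
knife 6.29
green 36.53
dark 295.0 (array([554.5, 327.1]), -89.0, array([75.2, 25.8]))
milk 385.5 (array([ 488.6, -305.6]), -83.7, array([79.4, 29.7]))
red 111.0 (array([ 548.6, -296.1]), -89.2, array([30.9, 25.6]))
gold 90.5 (array([500.5, 332.2]), -87.8, array([26.6, 25.8]))
green 125.0 (array([ 466.4, -109.6]), -89.3, array([30. , 27.6]))
```

```bash
python3 - <<'E'
import cv2,numpy as np
for n in 'abz':
    im=cv2.cvtColor(cv2.imread(f'pics/top_{n}.png'),cv2.COLOR_BGR2HSV)[110:150,290:410]
    o=(im[...,0]<20)&(im[...,1]>180)&(im[...,2]>90); b=(im[...,1]<40)&(im[...,2]>110)
    print(n,[ (m.sum(),np.argwhere(m).mean(0).round(2) if m.any() else 0) for m in (o,b)])
E
```

```text
a [(np.int64(407), array([22.02, 82.03])), (np.int64(508), array([18.11, 35.77]))]
b [(np.int64(408), array([21.99, 82.09])), (np.int64(508), array([18.11, 35.77]))]
z [(np.int64(407), array([21.99, 81.98])), (np.int64(480), array([17.81, 35.8 ]))]
```

The knife, phone and green truffle haven't moved, and all five pieces are on their pads. Handing in.

```bash
python3 -c "
from workcell import bot
print(bot.finish_job())"
```

```text
the job is handed in; nothing more can be done
None
```

I've handed in the job: both gift boxes are made up, with each piece about 2 mm or less from its pad centre by my measurements, released at about 33 s of the 112 s allowed; the green truffle, palette knife and phone are unmoved.

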